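# Open the jam jar at the pastry bench

### The arm

A 7-joint arm with a two-finger parallel gripper is mounted at the origin on the work surface. World frame = base frame: x ahead of the robot, y to its left, z up, the work surface at z = 0. Lengths are in m, angles in rad, forces in N, time in s.
With the tool pointing down it reaches from about 0.4 to 0.85 m from the base axis. Payload 4.5 kg.
Tool frame: the origin (TCP) lies midway between the tips of the shut fingers; the grasp point (between the pads) lies 19 mm behind it; z points along the fingers, y is the direction in which the jaws open and shut (so a half turn about z gives the same grasp; the last joint's range is limited). The gripper opens to 88 mm and grips with 3 to 60 N. Pads are 18 mm wide; open, the fingers measure 123 mm over their backs; the gripper's body (75 mm by 187 mm) begins 45 mm behind the grasp point.
Start: joints at [1.193, 0.689, -0.195, 1.565, 0.157, 0.902, -0.215], TCP at [0.25, -0.573, 0.239] pointing down, gripper open.
Joint ranges: [-3.01, 3.01], [-0.46, 2.08], [-1.47, 1.51], [0.13, 2.56], [-1, 4.14], [0.04, 2.09], [-2.66, 2.66]. Speed limits (rad/s): [2.57, 2.57, 3.14, 3.14, 3.14, 3.14, 3.14].

### API

Orientations are given as a unit quaternion [x, y, z, w].
In Python, from plant import get_state, snapshot, finish_job, find_in gives the robot as it stands.
- The arm moves only by the shell command python3 -m creep 'ROWS' [OPENING] [FORCE]. ROWS is JSON, one flat list of numbers, 6 for each row, row after row: the shift along the tool's x, y, z in mm, then the turn, a rotation vector about the tool's x, y, z in degrees. In form: [tx, ty, tz, wx, wy, wz, tx, ty, tz, wx, wy, wz, ...]. A call has 1 to 5 rows; each row shifts and turns the pose as measured when the row begins, along the tool's axes as they then stand; what a row does not reach is not made up. A row lasts 1/12 s, in which the tool goes at most 41.7 mm and 7.16 degrees, less where a joint would pass 70% of its speed; a pose out of reach is approached as far as the arm can. A call is refused whole if a number of a shift passes 41.7 or a number of a turn 7.16, either way. A call with a gripper value outside its range is refused whole. OPENING is the finger opening in mm, from 0 to 88.1, set as the call begins (- or left out, the last holds). The fingers move at their own pace and stop on an object; FORCE is the grip in N (left out, the last holds). Time passes only in rows, so rows that do not move let the fingers close. It gives the time, the measured TCP pose, the force and the opening at its end, in the units of the state.
- get_state(): the state, without advancing time (a new reading comes with each control period).
- snapshot(name): name is "scene" or "top" or "wrist"; returns a dict with "color" (384x512x3 uint8, red, green, blue), "intrinsics" (3x3 intrinsics, pixels), "dist_coeffs" ([k1, k2, p1, p2, k3] as OpenCV has them; the pictures are not rectified), "extrinsics" (4x4, takes a point from world to camera coordinates). Camera axes: x right, y down, z forward; pixel columns grow to the right and rows downward; lengths in m; the calibration is good to about 2 mm. A picture is of the moment at which its call begins. There is no depth.
- finish_job(): hands the job in, once; it reports no verdict.
Trained networks look in the newest picture that a camera, given by its name, has taken for a name from the list of things; names that differ only in an ending like _2 or _b are one class to them, and where a whole thing is asked for, a point or a joint stands for the part that bears it (a point fixed in the world has none). Each returns a list of dicts, best first, with "score" (0 to 1); they miss things now and then, are a little off and sometimes report something else, mostly with a low value. They report only what shows in the picture. A call takes as long as a camera call. They do not tell look-alikes from the thing itself.
- find_in(thing, camera): "xy" ([column, row] in pixels, amid what is visible of it).
The state is a dict: "clock": time; "q": joint angles; "qd": joint speeds; "joint_torque": joint torques, N m; "tool_pos": TCP position; "eef_rot": TCP orientation; "contact_force": force on the tool from outside, world axes, zero at the start; "moment": the same for the moment, N m; "opening": opening from 0.0 (shut) to 1.0 (fully open).
Only numpy, scipy, OpenCV 4.12 (cv2) and the standard library are available. Lean on these libraries where they do the work, as an engineer would, in place of code of your own. Each camera call takes 0.05 s, during which the arm holds its last target.

### The job

Somebody left the steel measuring mug standing on the red lid of the apricot jam jar, which sits in its well of the rack that keeps it from turning. Hang the mug by its handle on the free hook of the utensil stand and let go of it, then unscrew the tight red lid anticlockwise, turning only until its threads let go and keeping the jar down in its well, and lift the lid straight up. Finish still holding the lid level two or three centimetres above the rim of the jar, and leave the cakes, the other two jars and the tools alone.

Things in the scene. Friction and masses are not known exactly. Their poses are not given: they have to be found in the camera images.
- jar: Square glass jar of orange jam, 66 x 66 mm, body 86 mm high, then a round neck; rim 118 mm above its underside. Origin: centre of its underside, z up, x and y square to its sides. About 0.5 kg, loose, in one of the rack's wells with 1.5 mm of play each side, so it turns a few degrees at most; nothing holds it down, and a lid lifted while still on its threads takes the jar along.
- cap: The jar's red twist-off lid, 58 mm diameter, 18 mm high, 40 g. Origin: centre of its lower edge, z up, x at the start within 5 deg of the jar's x. Tight, its origin is 107 mm above the jar's underside. Takes 0.5 to 0.9 N m to turn, rises 2 mm, is free after 50 to 58 deg anticlockwise (seen from above); at 60 to 90 deg it lifts straight off; past 93 deg the next threads stop it.
- mug: Round steel mug, 60 mm outer diameter (61 at the rim), 80 mm high, wall 2 mm, about 0.14 kg, empty, upright on the red lid. Origin: centre of its underside, z to the mouth. Blue D handle on its +y side in the plane x = 0, of 7 mm round bar: upper bar's axis 66 mm, lower 16 mm above the underside, outer bar's axis 66 mm from the mug's axis. Let go on the hook, it swings and tips some 65 deg.
- mug_loop (a point): Middle of the opening of the mug's handle (opening 32 mm along y, 43 mm along z): 46 mm from the mug's axis on its +y side, 41 mm above its underside. Axes as the mug's.
- stand: Steel utensil stand fixed to the bench: round foot 140 mm across, post 14 mm thick and 214 mm high. Origin: centre of the foot's underside, z up. The free hook, a level black flat bar 14 mm wide and 5 mm thick with an upturned end, points along the stand's -x; a hook on the +x side already carries a whisk.
- hook_rest (a point): On the top face of the free hook's bar, in the middle of its length, where the handle is to hang: 54 mm from the post's axis, 190 mm above the bench. Axes as the stand's: the bar runs along x, its end towards -x.
- hook_tip (a point): Top of the upturned end of the free hook (14 mm wide, 5 mm thick): 101.5 mm from the post's axis, 206 mm above the bench, 16 mm above the bar's top face. The hook ends 104 mm from the post's axis.
- caddy: Stainless rack screwed to the bench, 75 mm (x) by 219 mm (y), walls 48 mm high, with three square wells of about 69 mm side in a row along its y, 72 mm apart, floor 3 mm above the bench. Origin: centre of its underside. One well holds the jam jar, the others a short jar each.
- jar_pearls: Bystander: short square jar with sugar pearls and a white lid, 64 x 64 x 66 mm high, in a well of the rack. Origin: centre of its underside.
- jar_pistachio: Bystander: short square jar with pistachios and a black lid, 64 x 64 x 66 mm high, in a well of the rack. Origin: centre of its underside.
- cake_a: Bystander: small cream cake in a paper case, 72 mm across, 73 mm high. Origin: centre of its underside.
- cake_b: Bystander: the same kind of cake.
- cake_c: Bystander: the same kind of cake.
- rasp: Bystander: fine grater lying on the bench, black handle, 330 mm long, 30 mm wide, 19 mm high. Origin: on the bench, 50 mm from the handle's front end.
- spatula: Bystander: cranked palette knife with wooden handle lying on the bench, 285 mm long, 26 mm high. Origin: under the blade's handle end.
Mind the look-alikes: they are no part of the job. What is shaped like the mug but purple is not meant. Leave any turquoise look-alike of the jar alone.

How it is judged:
By the outcome, as a careful person would: the job done as asked, in the order asked, and still so for the second after the job is handed in, while the arm keeps its last pose, push and grip.
It also fails if it takes over 58 s, if anything falls off the work surface, if the arm or the gripper's body presses on something with over 40 N, if the wrist force passes 120 N, or if a joint passes its speed limit or range.

## Working session

There is one attempt and no reset: what is moved stays moved. The work goes in short steps, Python scripts to look and compute and a shell command to move; the robot and the scene stay as the last step left them, time stands still between calls to the robot, and variables do not carry over. Pictures are saved under pics/ and viewed, and the job is handed in when it is done.

```bash
ls; mkdir -p pics; cat > h.py <<'E'
import numpy as np, cv2
from plant import get_state, snapshot, find_in
def snap(cam,fn):
    s=snapshot(cam); cv2.imwrite('pics/'+fn+'.png',s['color'][:,:,::-1]); np.savez('pics/'+fn+'.npz',**{k:np.array(v) for k,v in s.items()}); return s
E
python3 - <<'E'
from h import *
print(get_state())
for c in ['scene','top','wrist']:
    s=snap(c,c+'0'); print(c,np.round(s['intrinsics'],1).tolist(),s['dist_coeffs'],np.round(s['extrinsics'],3).tolist())
    for t in ['jar','cap','mug','mug_loop','stand','hook_rest','hook_tip','caddy','jar_pearls','jar_pistachio','cake_a','rasp','spatula']:
        print(t,[([round(float(v)) for v in d['xy']],round(d['score'],2)) for d in find_in(t,c)])
E
```

```text
pics
{'clock': 0.0, 'q': array([ 1.19281112,  0.68994901, -0.19451206,  1.56634898,  0.15730828,
        0.90246825, -0.21509438]), 'qd': array([ 0.0008558 , -0.00165567,  0.00021333, -0.00067853, -0.00064069,
       -0.00070373,  0.00038339]), 'joint_torque': array([-1.72314017e-04, -5.27575922e+01, -1.26707509e+00, -1.53434014e+01,
       -5.25955623e-02,  6.41506558e-03,  1.54521135e-04]), 'tool_pos': array([ 0.24985721, -0.57220414,  0.23793048]), 'eef_rot': array([ 9.78868863e-01,  2.04487056e-01, -2.48507653e-04, -8.55390736e-04]), 'contact_force': array([ 0.02924967, -0.29606513, -1.06823877]), 'moment': array([ 0.01896157,  0.00498594, -0.0077978 ]), 'opening': 0.9993718192326417}
scene [[388.6, 0.0, 254.8], [0.0, 388.6, 192.8], [0.0, 0.0, 1.0]] [-0.10222984  0.          0.          0.          0.        ] [[-0.092, 0.996, 0.019, 0.157], [0.656, 0.075, -0.751, -0.258], [-0.749, -0.057, -0.66, 1.545], [0.0, 0.0, 0.0, 1.0]]
jar [([242, 184], 0.94), ([200, 222], 0.73), ([97, 206], 0.65)]
cap [([199, 211], 0.45), ([224, 224], 0.28)]
mug [([198, 264], 0.88), ([201, 187], 0.58)]
mu
[... 841 characters left out ...]
 0.74), ([337, 243], 0.5)]
hook_rest [([155, 203], 0.67)]
hook_tip [([154, 203], 0.75)]
caddy [([262, 192], 0.95), ([222, 144], 0.37)]
jar_pearls [([273, 189], 0.61)]
jar_pistachio [([252, 187], 0.63)]
cake_a [([250, 142], 0.77), ([184, 145], 0.7), ([223, 145], 0.68), ([261, 196], 0.16)]
rasp []
spatula [([336, 244], 0.88)]
wrist [[303.7, 0.0, 249.9], [0.0, 303.7, 191.8], [0.0, 0.0, 1.0]] [0.02732959 0.         0.         0.         0.        ] [[0.4, -0.917, 0.0, -0.625], [-0.871, -0.38, 0.311, -0.042], [-0.285, -0.124, -0.951, 0.391], [0.0, 0.0, 0.0, 1.0]]
jar []
cap []
mug []
mug_loop []
stand []
hook_rest []
hook_tip []
caddy []
jar_pearls []
jar_pistachio []
cake_a []
rasp []
spatula []
```

```bash
python3 - <<'E'
import cv2
a=cv2.imread('pics/scene0.png'); b=cv2.imread('pics/top0.png')
cv2.imwrite('pics/s0c.png',cv2.resize(a[110:310,70:430],None,fx=2.2,fy=2.2,interpolation=cv2.INTER_CUBIC))
cv2.imwrite('pics/t0c.png',cv2.resize(b[100:290,100:410],None,fx=2.5,fy=2.5,interpolation=cv2.INTER_CUBIC))
E
```

```text
(no output)
```

View pics/s0c.png

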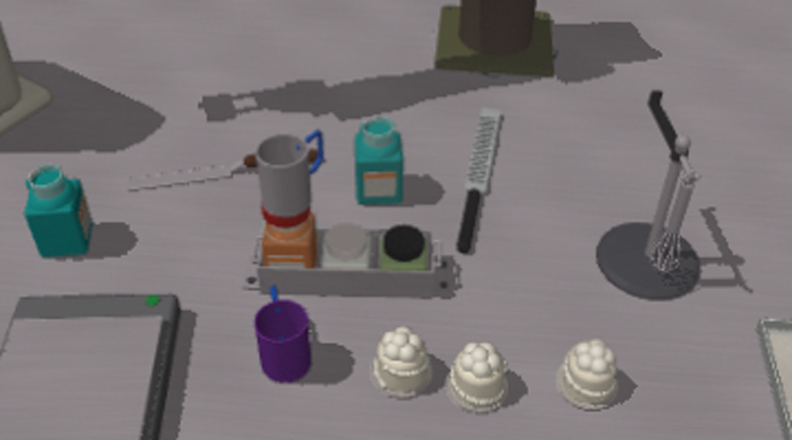

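View pics/t0c.png

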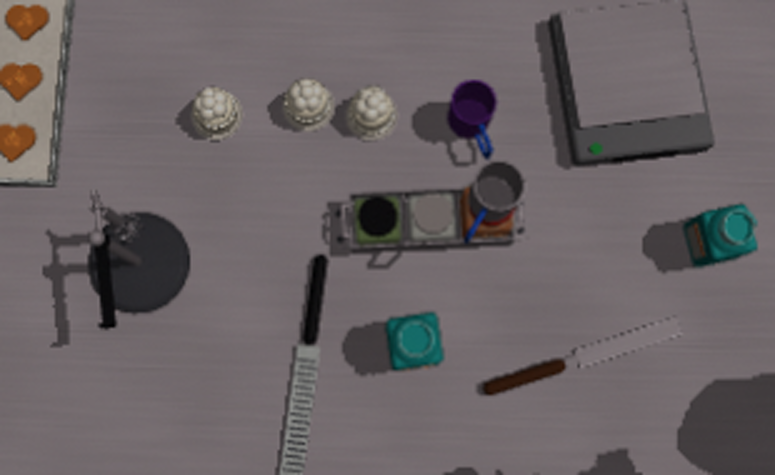

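View pics/scene0.png

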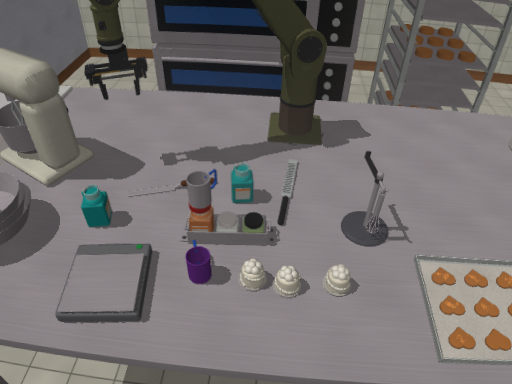

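```bash
cat >> h.py <<'E'
def load(fn): return dict(np.load('pics/'+fn+'.npz'))
def proj(s,P):
    P=np.atleast_2d(P).astype(float); E=s['extrinsics']
    p,_=cv2.projectPoints(P.reshape(-1,1,3),cv2.Rodrigues(E[:3,:3])[0],E[:3,3],s['intrinsics'],s['dist_coeffs']); return p.reshape(-1,2)
def unproj(s,uv,z):
    E=s['extrinsics'];n=cv2.undistortPoints(np.array(uv,float).reshape(-1,1,2),s['intrinsics'],s['dist_coeffs']).reshape(-1,2)
    R=E[:3,:3];c=-R.T@E[:3,3];d=np.c_[n,np.ones(len(n))]@R
    return c+d*((z-c[2])/d[:,2])[:,None]
def crop(fn,out,x0,y0,x1,y1,f,polys=[]):
    im=cv2.imread('pics/'+fn+'.png');c=cv2.resize(im[y0:y1,x0:x1],None,fx=f,fy=f,interpolation=cv2.INTER_CUBIC)
    for p,col in polys:
        q=np.round(((p-[x0,y0]+.5)*f)).astype(int); cv2.polylines(c,[q.reshape(-1,1,2)],False,col,1)
    cv2.imwrite('pics/'+out+'.png',c)
def tf(x,y,z,yaw,P):
    P=np.atleast_2d(P).astype(float);c,s=np.cos(yaw),np.sin(yaw);R=np.array([[c,-s,0],[s,c,0],[0,0,1]])
    return P@R.T+[x,y,z]
def circ(r,z): t=np.linspace(0,2*np.pi,41); return np.c_[r*np.cos(t),r*np.sin(t),0*t+z]
def models(P):
    o=[]
    if 'mug' in P:
        x,y,yaw=P['mug'];f=lambda A:tf(x,y,.128,yaw,A)
        o+=[(f(circ(.0305,.08)),(0,255,255)),(f(circ(.03,0)),(0,255,255)),(f([[0,.03,.066],[0,.066,.066],[0,.066,.016],[0,.03,.016]]),(0,255,0))]
    if 'stand' in P:
        x,y,yaw=P['stand'];f=lambda A:tf(x,y,0,yaw,A)
        o+=[(f(circ(.07,.0)),(255,255,0)),(f([[0,0,0],[0,0,.214]]),(255,0,255)),(f([[0,-.007,.19],[-.104,-.007,.19],[-.104,.007,.19],[0,.007,.19]]),(0,0,255)),(f([[-.1015,0,.19],[-.1015,0,.206]]),(0,255,0))]
    if 'caddy' in P:
        x,y,yaw=P['caddy'];f=lambda A:tf(x,y,0,yaw,A)
        a,b=.0375,.1095
        o+=[(f([[-a,-b,.048],[a,-b,.048],[a,b,.048],[-a,b,.048],[-a,-b,.048]]),(255,255,0)),(f([[-a,-b,0],[a,-b,0],[a,b,0],[-a,b,0],[-a,-b,0]]),(255,0,0))]
        yj=P.get('well',-.072)
        o+=[(f(circ(.029,.110)+[0,yj,0]),(0,255,0)),(f(circ(.029,.128)+[0,yj,0]),(0,255,0))]
    return o
E
python3 - <<'E'
from h import *
S=load('scene0');T=load('top0')
print('mug',unproj(T,[[299,174]],.17),unproj(S,[[201,187]],.17))
print('caddy',unproj(T,[[262,192]],.03),unproj(S,[[230,236]],.03))
print('stand tip',unproj(T,[[100+107/2.5,100+325/2.5]],.206),unproj(S,[[70+655/2.2,110+95/2.2]],.206))
print('foot',unproj(T,[[100+142/2.5,100+262/2.5]],.01),unproj(S,[[70+648/2.2,110+258/2.2]],.01))
print('rim',unproj(T,[[100+498/2.5,100+186/2.5]],.208),unproj(S,[[70+285/2.2,110+152/2.2]],.208))
print('handle',unproj(T,[[100+470/2.5,100+238/2.5]],.16))
E
```

```text
mug [[ 0.6103412  -0.25494451  0.17      ]] [[ 0.592693   -0.24626744  0.17      ]]
caddy [[ 0.57745716 -0.14840176  0.03      ]] [[ 0.62733554 -0.16902647  0.03      ]]
stand tip [[0.42721871 0.19237571 0.206     ]] [[0.43857753 0.19392752 0.206     ]]
foot [[0.52742706 0.20663252 0.01      ]] [[0.53368589 0.2136864  0.01      ]]
rim [[ 0.60038884 -0.25079403  0.208     ]] [[ 0.60667617 -0.24439766  0.208     ]]
handle [[ 0.54652021 -0.22327641  0.16      ]]
```

```bash
cat > ov.py <<'E'
from h import *
import sys
def ov(P,tag,views):
    for fn,box,f in views:
        s=load(fn); crop(fn,'ov_'+tag+'_'+fn+str(box[0]),*box,f,[(proj(s,a),c) for a,c in models(P)])
E
python3 - <<'E'
from ov import *
P={'mug':(.603,-.2475,np.arctan2(.027,-.054)-np.pi/2),'stand':(.53,.21,np.arctan2(.018,.098)),'caddy':(.604,-.165,np.radians(0))}
ov(P,'a',[('scene0',(160,150,300,250),5.5),('scene0',(310,140,410,250),5.4),('top0',(215,150,325,210),7),('top0',(120,170,200,240),7.5)])
E
python3 - <<'E'
import cv2,numpy as np
a=[cv2.imread('pics/ov_a_'+n+'.png') for n in ['scene0160','top0215']]
print([x.shape for x in a])
E
```

```text
[(550, 770, 3), (420, 770, 3)]
```

View pics/ov_a_scene0160.png

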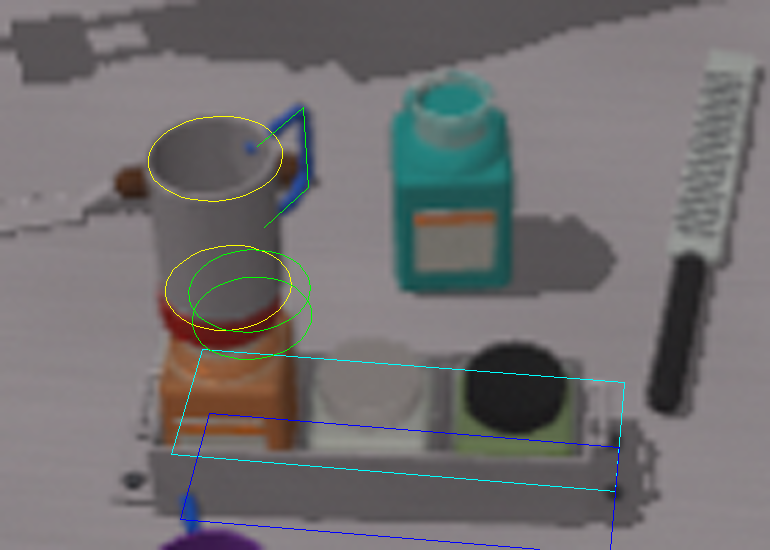

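View pics/ov_a_top0215.png

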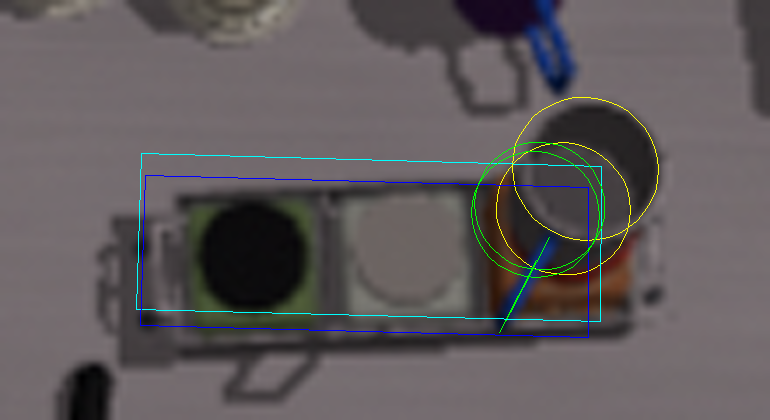

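View pics/ov_a_scene0310.png

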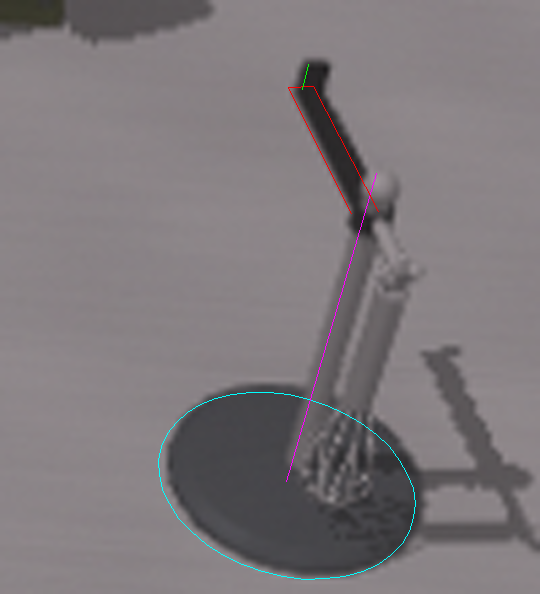

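View pics/ov_a_top0120.png

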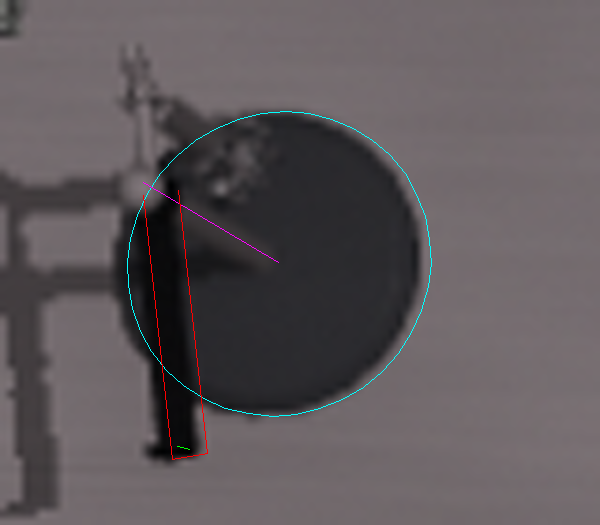

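```bash
cat > fit.py <<'E'
from h import *
from scipy.optimize import least_squares
S=load('scene0');T=load('top0')
ps=lambda u,x0,y0,f:(np.array(u)+.5)/f-.5+[x0,y0]
s1=lambda *u:ps(u,160,150,5.5); s2=lambda *u:ps(u,310,140,5.4); t1=lambda *u:ps(u,215,150,7); t2=lambda *u:ps(u,120,170,7.5)
def run(name,x0,obs,z):
    def res(p): 
        return np.concatenate([proj(c,tf(p[0],p[1],z,p[2],q))[0]-uv for c,q,uv in obs])
    r=least_squares(res,x0); print(name,np.round(r.x,4),np.degrees(r.x[2]).round(1)); print(np.round(r.fun.reshape(-1,2),1).tolist()); return tuple(r.x)
mug=run('mug',[.603,-.2475,-5.2+2*np.pi],[(S,[0,0,.08],s1(216,161)),(T,[0,0,.08],t1(590,167)),(S,[0,.066,.066],s1(305,108)),(S,[0,.066,.016],s1(311,184)),(T,[0,.066,.066],t1(503,322))],.128)
stand=run('stand',[.53,.21,.18],[(S,[0,0,.01],s2(290,480)),(T,[0,0,.01],t2(267,262)),(S,[-.1015,0,.206],s2(316,65)),(T,[-.104,0,.206],t2(172,455)),(T,[-.054,0,.19],t2(168,335)),(S,[-.054,0,.19],s2(338,155))],0)
cad=run('caddy',[.58,-.16,.0],[(S,[0,.072,.069],s1(515,380)),(S,[0,0,.069],s1(368,376)),(T,[0,.072,.069],t1(252,255)),(T,[0,0,.069],t1(407,247))],0)
P={'mug':mug,'stand':stand,'caddy':cad}
E
python3 - <<'E'
from fit import *
from ov import *
ov(P,'b',[('scene0',(160,150,300,250),5.5),('scene0',(310,140,410,250),5.4),('top0',(215,150,325,210),7),('top0',(120,170,200,240),7.5)])
c,y=np.cos(cad[2]),np.sin(cad[2]);print('jar',cad[0]+.072*y,cad[1]-.072*c)
a=[cv2.imread('pics/ov_b_'+n+'.png') for n in ['scene0160','top0215','scene0310','top0120']]
a=[cv2.resize(i,(400,int(i.shape[0]*400/i.shape[1]))) for i in a]
h=lambda u,v:np.hstack([cv2.copyMakeBorder(i,0,max(u.shape[0],v.shape[0])-i.shape[0],0,0,0) for i in(u,v)])
cv2.imwrite('pics/b1.png',np.vstack([h(a[0],a[1])])); cv2.imwrite('pics/b2.png',h(a[2],a[3]))
E
```

```text
mug [ 0.6018 -0.2473  1.0891] 62.4
[[-0.1, -1.1], [-0.8, 0.5], [0.0, -0.4], [-0.2, 0.3], [0.5, -1.3]]
stand [0.531  0.2118 0.1617] 9.3
[[0.5, -1.9], [0.2, -0.8], [-0.2, -0.0], [-0.6, -0.7], [-0.0, -1.3], [-0.5, -1.8]]
caddy [ 0.5961 -0.1815  0.0773] 4.4
[[-0.2, -0.4], [0.2, -0.4], [-0.0, -0.4], [-0.1, -0.3]]
jar 0.6016637015095573 -0.2533229498077083
```

View pics/b1.png

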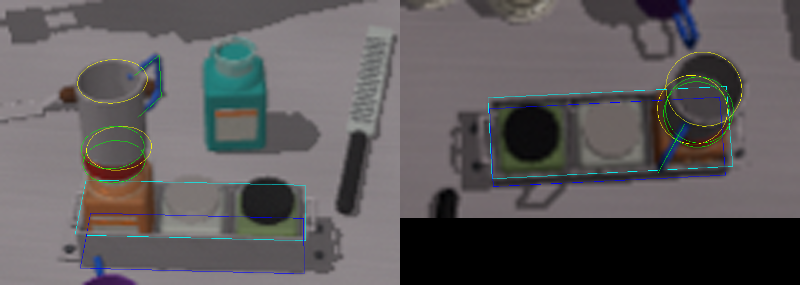

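View pics/b2.png

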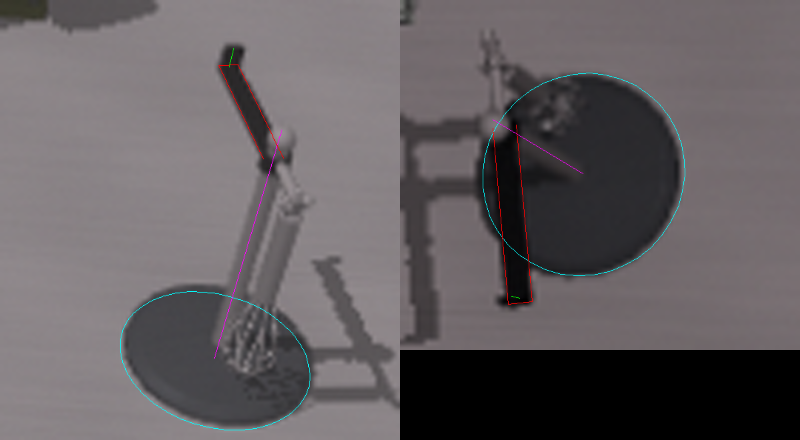

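```bash
cat > plan.py <<'E'
# usage: plan.py x y z(mm) yawdeg(tool y) [maxmm] [maxdeg] : prints rows (tool frame) for a straight path
import sys,numpy as np
from scipy.spatial.transform import Rotation as R
from plant import get_state
a=list(map(float,sys.argv[1:5]));mm=float(sys.argv[5]) if len(sys.argv)>5 else 38;md=float(sys.argv[6]) if len(sys.argv)>6 else 7
s=get_state();p=np.array(s['tool_pos'])*1000;r=R.from_quat(s['eef_rot'])
th=np.radians(a[3]);y=np.array([np.cos(th),np.sin(th),0]);z=np.array([0,0,-1.]);x=np.cross(y,z)
rt=R.from_matrix(np.c_[x,y,z]);d=np.array(a[:3])-p;rv=(r.inv()*rt).as_rotvec(degrees=True)
n=int(max(1,np.ceil(np.linalg.norm(d)/mm),np.ceil(np.abs(rv).max()/md)))
yy=r.as_matrix()[:,1]
print('t %.2f pos %s yaw %.1f tilt %.2f q %s F %s M %s op %.1f'%(s['clock'],np.round(p,1),np.degrees(np.arctan2(yy[1],yy[0])),np.degrees(np.arccos(-r.as_matrix()[2,2])),np.round(s['q'],2),np.round(s['contact_force'],1),np.round(s['moment'],2),s['opening']*88.1))
print('dist',np.round(d,1),'rv',np.round(rv,1),'n',n)
for i in range(n):
    ri=r*R.from_rotvec(rv*i/n,degrees=True); t=ri.inv().apply(d/n)
    print(', '.join('%g'%round(v,1) for v in list(t)+list(rv/n)),end=',  ' if (i+1)%5 else '\n')
print()
E
python3 plan.py 450 -400 300 0
```

```text
t 2.10 pos [ 250.2 -572.8  238.7] yaw -66.4 tilt 0.01 q [ 1.19  0.69 -0.19  1.57  0.16  0.9  -0.22] F [-0.4  0.5  0.5] M [-0.05  0.01  0.01] op 88.2
dist [199.8 172.8  61.3] rv [  0.    0.  -66.4] n 10
25.2, -7.8, -6.1, 0, 0, -6.6,  26, -4.9, -6.1, 0, 0, -6.6,  26.4, -1.8, -6.1, 0, 0, -6.6,  26.4, 1.2, -6.1, 0, 0, -6.6,  26.1, 4.3, -6.1, 0, 0, -6.6
25.4, 7.3, -6.1, 0, 0, -6.6,  24.4, 10.1, -6.1, 0, 0, -6.6,  23.1, 12.9, -6.1, 0, 0, -6.6,  21.4, 15.5, -6.1, 0, 0, -6.6,  19.5, 17.8, -6.1, 0, 0, -6.6
```

```bash
python3 -m creep '[25,-8,-6,0,0,-6.6, 26,-5,-6,0,0,-6.6, 26,-2,-6,0,0,-6.6, 26,1,-6,0,0,-6.6, 26,4,-6,0,0,-6.6]' 88; python3 -m creep '[25,7,-6,0,0,-6.6, 24,10,-6,0,0,-6.6, 23,13,-6,0,0,-6.6, 21,15,-6,0,0,-6.6, 19,18,-6,0,0,-6.6]'; python3 plan.py 602 -248 290 62
```

```text
clock: 2.52
tool_pos: [0.3432, -0.4888, 0.2674]
eef_rot: [0.879, 0.478, -0.004, -0.001]
contact_force: [0.5, -0.7, 0.6]
opening: 0.999
clock: 2.93
tool_pos: [0.4447, -0.3981, 0.2984]
eef_rot: [0.697, 0.717, -0.005, -0.001]
contact_force: [0.9, -0.7, -0.4]
opening: 1.001
t 2.93 pos [ 444.7 -398.1  298.4] yaw 1.7 tilt 0.55 q [ 0.95  0.62 -0.53  1.56  0.36  1.06  0.35] F [ 0.9 -0.7 -0.4] M [-0.05 -0.17 -0.04] op 88.2
dist [157.3 150.1  -8.4] rv [ -0.6  -0.  -60.3] n 9
16.2, 18, 0.7, -0.1, -0, -6.7,  14, 19.7, 0.7, -0.1, -0, -6.7,  11.6, 21.2, 0.8, -0.1, -0, -6.7,  9, 22.4, 0.8, -0.1, -0, -6.7,  6.3, 23.3, 0.8, -0.1, -0, -6.7
3.6, 23.9, 0.8, -0.1, -0, -6.7,  0.7, 24.2, 0.9, -0.1, -0, -6.7,  -2.1, 24.1, 0.9, -0.1, -0, -6.7,  -4.9, 23.7, 0.9, -0.1, -0, -6.7,
```

```bash
python3 -m creep '[16,18,1,0,0,-6.7, 14,20,1,0,0,-6.7, 12,21,1,0,0,-6.7, 9,22,1,0,0,-6.7, 6,23,1,0,0,-6.7]'; python3 -m creep '[4,24,1,0,0,-6.7, 1,24,1,0,0,-6.7, -2,24,1,0,0,-6.7, -5,24,1,0,0,-6.7, 0,0,0,0,0,0]'; python3 - <<'E'
from h import *
snap('wrist','wrist1')
E
python3 plan.py 602 -248 290 62
```

```text
clock: 3.35
tool_pos: [0.536, -0.3102, 0.2951]
eef_rot: [0.447, 0.894, -0.005, 0.0]
contact_force: [-1.3, -1.2, 0.7]
opening: 0.997
clock: 3.77
tool_pos: [0.6087, -0.2318, 0.29]
eef_rot: [0.212, 0.977, -0.003, -0.0]
contact_force: [-0.3, 1.3, 0.4]
opening: 0.999
t 3.82 pos [ 607.3 -234.4  289.9] yaw 65.2 tilt 0.45 q [ 0.68  0.77 -0.79  1.4   0.57  1.21  0.97] F [-0.3 -0.2 -0.7] M [-0.03 -0.14  0.02] op 88.3
dist [ -5.3 -13.6   0.1] rv [-0.5  0.   3.2] n 1
-0.9, -14.5, -0, -0.5, 0, 3.2,
```

View pics/wrist1.png

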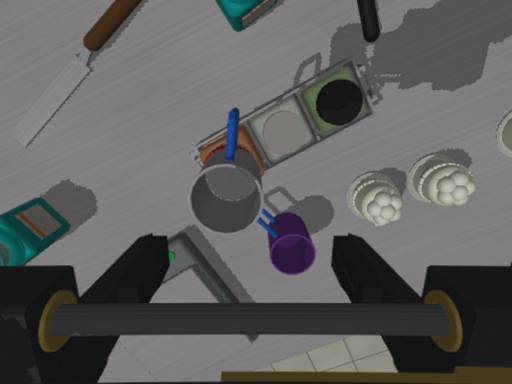

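```bash
python3 - <<'E'
from h import *
s=load('wrist1')
P={'mug':(.602,-.2475,np.radians(62.4)),'caddy':(.596,-.1815,.0773)}
crop('wrist1','ov_c',180,40,390,270,3,[(proj(s,a),c) for a,c in models(P)])
E
```

```text
(no output)
```

View pics/ov_c.png

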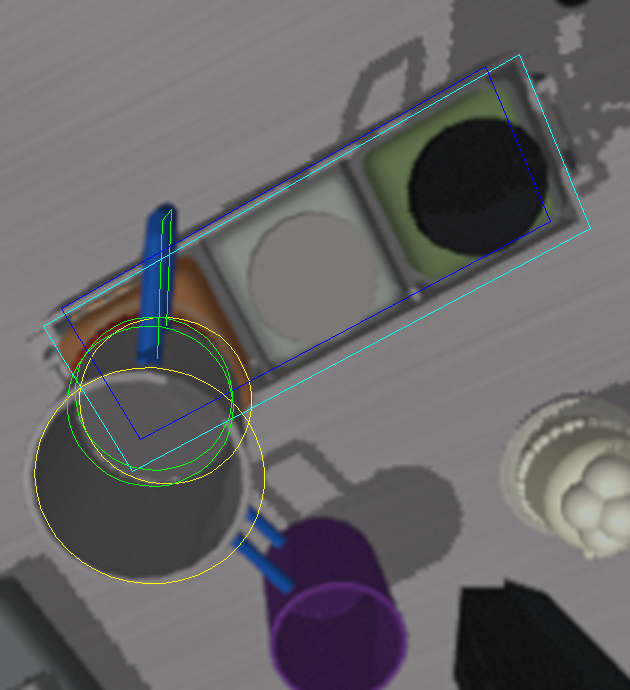

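```bash
python3 - <<'E'
from fit import *
W=load('wrist1'); w=lambda *u:ps(u,180,40,3)
import numpy as np
m=run('mugW',[.602,-.248,1.09],[(W,[0,0,.08],w(138,475)),(W,[0,.066,.066],w(158,213)),(W,[0,.0335,.066],w(147,358))],.128)
m2=run('mugAll',[.602,-.248,1.09],[(W,[0,0,.08],w(138,475)),(W,[0,.066,.066],w(158,213)),(W,[0,.0335,.066],w(147,358)),(S,[0,0,.08],s1(216,161)),(T,[0,0,.08],t1(590,167)),(S,[0,.066,.066],s1(305,108)),(S,[0,.066,.016],s1(311,184))],.128)
crop('wrist1','ov_d',180,40,390,270,3,[(proj(W,a),c) for a,c in models({'mug':m})])
E
```

```text
mug [ 0.6018 -0.2473  1.0891] 62.4
[[-0.1, -1.1], [-0.8, 0.5], [0.0, -0.4], [-0.2, 0.3], [0.5, -1.3]]
stand [0.531  0.2118 0.1617] 9.3
[[0.5, -1.9], [0.2, -0.8], [-0.2, -0.0], [-0.6, -0.7], [-0.0, -1.3], [-0.5, -1.8]]
caddy [ 0.5961 -0.1815  0.0773] 4.4
[[-0.2, -0.4], [0.2, -0.4], [-0.0, -0.4], [-0.1, -0.3]]
mugW [ 0.6009 -0.2504  1.0585] 60.6
[[-0.3, 1.5], [-0.4, 2.6], [0.6, -4.3]]
mugAll [ 0.601  -0.2501  1.062 ] 60.9
[[0.2, 1.5], [-0.2, 2.6], [0.9, -4.3], [-1.1, -1.4], [0.1, 0.8], [-0.5, -0.4], [-0.7, 0.3]]
```

View pics/ov_d.png

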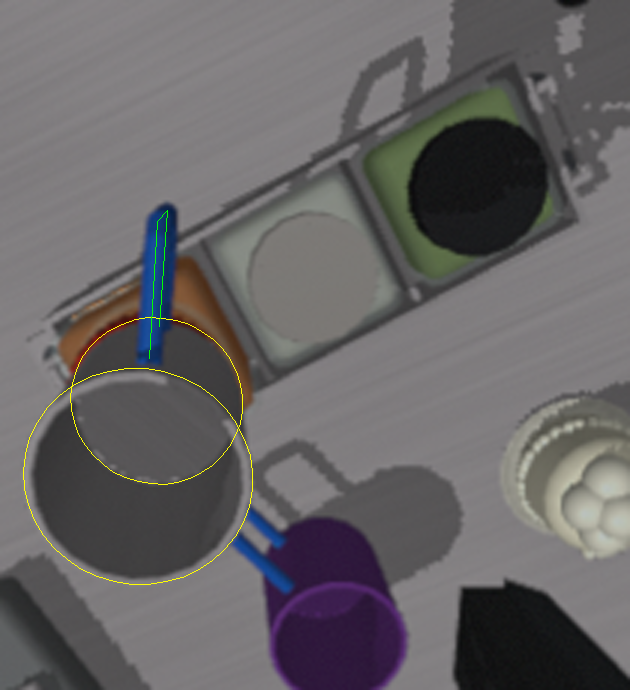

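```bash
python3 plan.py 601 -250 250 60.7
```

```text
t 3.82 pos [ 607.3 -234.4  289.9] yaw 65.2 tilt 0.45 q [ 0.68  0.77 -0.79  1.4   0.57  1.21  0.97] F [-0.3 -0.2 -0.7] M [-0.03 -0.14  0.02] op 88.3
dist [ -6.3 -15.6 -39.9] rv [-0.5  0.   4.5] n 2
-0.4, -8.2, 20, -0.2, 0, 2.2,  -0.8, -8.3, 20, -0.2, 0, 2.2,
```

```bash
python3 -m creep '[0,-8,20,-0.2,0,2.2, -1,-8,20,-0.2,0,2.2, 0,0,0,0,0,0]';  python3 plan.py 601 -250 171 60.7 16
```

```text
clock: 4.07
tool_pos: [0.6006, -0.2521, 0.2498]
eef_rot: [0.257, 0.967, -0.002, 0.001]
contact_force: [-0.8, 0.0, 0.3]
opening: 1.002
t 4.07 pos [ 600.6 -252.1  249.8] yaw 60.3 tilt 0.25 q [ 0.7   0.8  -0.76  1.45  0.58  1.12  0.89] F [-0.8  0.   0.3] M [-0.03 -0.09 -0.01] op 88.3
dist [  0.4   2.1 -78.8] rv [-0.2  0.2 -0.4] n 5
0.2, 0.5, 15.8, -0, 0, -0.1,  0.2, 0.5, 15.8, -0, 0, -0.1,  0.2, 0.4, 15.8, -0, 0, -0.1,  0.2, 0.4, 15.8, -0, 0, -0.1,  0.1, 0.4, 15.8, -0, 0, -0.1
```

```bash
python3 -m creep '[0,0.5,16,0,0,0, 0,0.5,16,0,0,0, 0,0.5,16,0,0,0, 0,0.5,16,0,0,0, 0,0,14,0,0,0]';python3 -m creep '[0,0,0,0,0,0]';  python3 plan.py 601 -250 171 60.7 16
python3 - <<'E'
from h import *
snap('wrist','wrist2')
E
```

```text
clock: 4.48
tool_pos: [0.6015, -0.2584, 0.1757]
eef_rot: [0.263, 0.965, -0.005, 0.005]
contact_force: [-0.2, -0.2, 0.3]
opening: 0.996
clock: 4.57
tool_pos: [0.5995, -0.2593, 0.1735]
eef_rot: [0.263, 0.965, -0.006, 0.003]
contact_force: [-0.6, -0.2, 0.4]
opening: 0.999
t 4.57 pos [ 599.5 -259.3  173.5] yaw 59.5 tilt 0.72 q [ 0.69  0.88 -0.7   1.53  0.66  0.98  0.82] F [-0.6 -0.2  0.4] M [ 0.   -0.1   0.03] op 88.0
dist [ 1.5  9.3 -2.5] rv [-0.5  0.5 -1.2] n 1
3.5, 8.8, 2.4, -0.5, 0.5, -1.2,
```

View pics/wrist2.png

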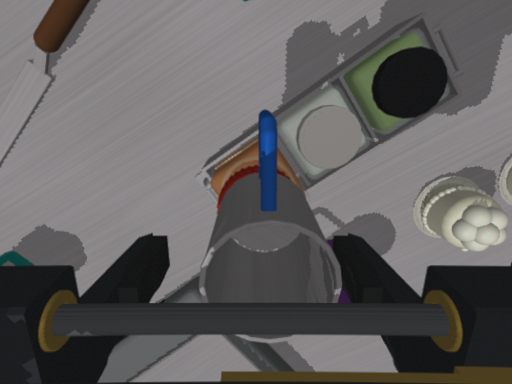

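```bash
python3 -m creep '[3.5,9,2.5,-0.5,0.5,-1.2, 0,0,0,0,0,0]';  python3 plan.py 601 -250 171 60.7 16
python3 - <<'E'
from h import *
snap('wrist','wrist3')
E
```

```text
clock: 4.78
tool_pos: [0.6028, -0.2498, 0.1741]
eef_rot: [0.253, 0.968, 0.0, 0.002]
contact_force: [-0.4, 0.7, -0.1]
opening: 0.998
t 4.78 pos [ 602.8 -249.8  174.1] yaw 60.7 tilt 0.19 q [ 0.68  0.88 -0.72  1.52  0.66  0.98  0.84] F [-0.4  0.7 -0.1] M [ 0.06 -0.12 -0.03] op 87.9
dist [-1.8 -0.2 -3.1] rv [0.1 0.2 0. ] n 1
1.5, -1.1, 3.1, 0.1, 0.2, 0,
```

View pics/wrist3.png

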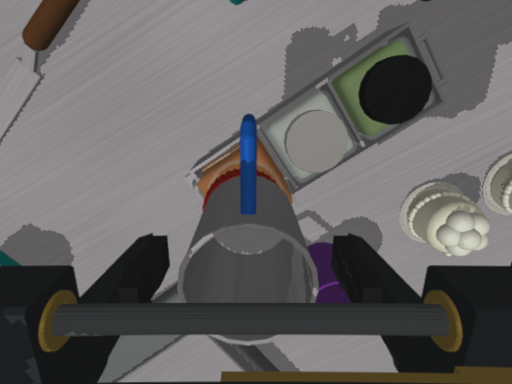

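```bash
python3 -m creep '[1.5,-1,3,0,0.2,0, 0,0,0,0,0,0]'; python3 -m creep '[0,0,0,0,0,0, 0,0,0,0,0,0, 0,0,0,0,0,0, 0,0,0,0,0,0, 0,0,0,0,0,0]' 50 25;python3 -m creep '[0,0,0,0,0,0]'; python3 plan.py 601 -250 171 60.7 16
```

```text
clock: 5.0
tool_pos: [0.6021, -0.2511, 0.1731]
eef_rot: [0.254, 0.967, -0.0, 0.002]
contact_force: [0.6, -0.5, -0.7]
opening: 0.999
clock: 5.42
tool_pos: [0.6027, -0.2513, 0.1743]
eef_rot: [0.254, 0.967, -0.0, 0.003]
contact_force: [-0.3, 0.8, -1.3]
opening: 0.661
clock: 5.5
tool_pos: [0.6027, -0.2513, 0.1743]
eef_rot: [0.254, 0.967, -0.0, 0.003]
contact_force: [-0.1, 0.3, -0.6]
opening: 0.661
t 5.50 pos [ 602.7 -251.3  174.3] yaw 60.6 tilt 0.34 q [ 0.69  0.88 -0.71  1.53  0.66  0.98  0.84] F [-0.1  0.3 -0.6] M [-0.03 -0.12  0.04] op 58.2
dist [-1.7  1.3 -3.3] rv [ 0.1  0.3 -0.1] n 1
2.2, 0.3, 3.3, 0.1, 0.3, -0.1,
```

```bash
python3 -m creep '[0,0,-8,0,0,0, 0,0,-16,0,0,0, 0,0,-20,0,0,0, 0,0,-20,0,0,0, 0,0,-20,0,0,0]'; python3 - <<'E'
from h import *
snap('wrist','wrist4')
import numpy as np
c,s=np.cos(.1617),np.sin(.1617)
for lx in (-.15,-.054): print(np.array([.531,.2118])+lx*np.array([c,s])-.044*np.array([-s,c]))
E
python3 plan.py 390 144 260 9.3 30
```

```text
clock: 5.92
tool_pos: [0.5977, -0.251, 0.2561]
eef_rot: [0.253, 0.967, -0.0, -0.004]
contact_force: [-0.6, 0.7, -0.4]
opening: 0.661
[0.39004058 0.14422454]
[0.48478826 0.15968018]
t 5.97 pos [ 600.2 -251.   260.8] yaw 60.7 tilt 0.07 q [ 0.71  0.79 -0.77  1.44  0.57  1.15  0.91] F [0.6 0.4 1.4] M [ 0.06 -0.26 -0.02] op 58.4
dist [-210.2  395.    -0.8] rv [-0.1 -0.  51.4] n 15
25.1, 16.1, 0.1, -0, -0, 3.4,  26, 14.6, 0.1, -0, -0, 3.4,  26.9, 13, 0.1, -0, -0, 3.4,  27.6, 11.4, 0.1, -0, -0, 3.4,  28.2, 9.7, 0.1, -0, -0, 3.4
28.7, 8, 0.1, -0, -0, 3.4,  29.2, 6.2, 0.1, -0, -0, 3.4,  29.5, 4.5, 0.1, -0, -0, 3.4,  29.7, 2.7, 0.1, -0, -0, 3.4,  29.8, 0.9, 0.1, -0, -0, 3.4
29.8, -0.8, 0.1, -0, -0, 3.4,  29.7, -2.6, 0.1, -0, -0, 3.4,  29.5, -4.4, 0.1, -0, -0, 3.4,  29.2, -6.1, 0.1, -0, -0, 3.4,  28.8, -7.9, 0.1, -0, -0, 3.4
```

View pics/wrist4.png

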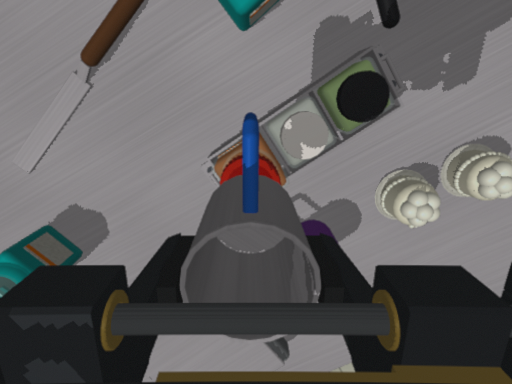

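```bash
python3 plan.py 410 147 262 9.3 30|head -2; python3 -m creep '[25,16,0,0,0,3.4, 26,15,0,0,0,3.4, 27,13,0,0,0,3.4, 28,11,0,0,0,3.4, 28,10,0,0,0,3.4]';python3 -m creep '[28,8,0,0,0,3.4, 29,6,0,0,0,3.4, 29,4,0,0,0,3.4, 29,2,0,0,0,3.4, 0,0,0,0,0,0]'; python3 plan.py 410 147 262 9.3 30
```

```text
t 5.97 pos [ 600.2 -251.   260.8] yaw 60.7 tilt 0.07 q [ 0.71  0.79 -0.77  1.44  0.57  1.15  0.91] F [0.6 0.4 1.4] M [ 0.06 -0.26 -0.02] op 58.4
dist [-190.2  398.     1.2] rv [-0.1 -0.  51.4] n 15
clock: 6.38
tool_pos: [0.5317, -0.1227, 0.2606]
eef_rot: [0.407, 0.914, -0.0, 0.004]
contact_force: [0.6, 0.3, -1.7]
opening: 0.659
clock: 6.8
tool_pos: [0.4717, -0.0077, 0.2598]
eef_rot: [0.515, 0.857, 0.001, 0.002]
contact_force: [1.1, 0.4, -1.4]
opening: 0.659
t 6.80 pos [471.7  -7.7 259.8] yaw 28.0 tilt 0.29 q [ 0.34  0.52 -0.64  1.98  0.43  0.78 -0.06] F [ 1.1  0.4 -1.4] M [ 0.01 -0.07 -0.05] op 58.1
dist [-61.7 154.7   2.2] rv [ 0.3  0.1 18.7] n 6
27.6, 3, -0.4, 0, 0, 3.1,  27.7, 1.5, -0.4, 0, 0, 3.1,  27.8, 0, -0.4, 0, 0, 3.1,  27.7, -1.5, -0.4, 0, 0, 3.1,  27.6, -3, -0.4, 0, 0, 3.1
27.4, -4.5, -0.4, 0, 0, 3.1,
```

```bash
python3 -m creep '[28,3,0,0,0,3.1, 28,1,0,0,0,3.1, 28,0,0,0,0,3.1, 28,-2,0,0,0,3.1, 28,-3,0,0,0,3.1]';python3 -m creep '[23,-4,0,0,0,3.1, 0,0,0,0,0,0]'; python3 plan.py 410 147 262 9.3 30
python3 - <<'E'
from h import *
for c in ('wrist','scene','top'): snap(c,c+'5')
crop('scene5','s5c',260,110,420,250,5);crop('top5','t5c',110,140,250,240,5.5)
E
```

```text
clock: 7.22
tool_pos: [0.4186, 0.1213, 0.2582]
eef_rot: [0.633, 0.774, 0.0, 0.003]
contact_force: [0.2, 0.0, -1.5]
opening: 0.664
clock: 7.38
tool_pos: [0.4079, 0.1499, 0.2586]
eef_rot: [0.652, 0.758, 0.002, 0.002]
contact_force: [0.5, 0.6, -1.4]
opening: 0.661
t 7.38 pos [407.9 149.9 258.6] yaw 8.6 tilt 0.38 q [-0.09  0.45 -0.54  2.08  0.36  0.7  -0.71] F [ 0.5  0.6 -1.4] M [ 0.09 -0.05  0.01] op 58.2
dist [ 2.1 -2.9  3.4] rv [ 0.4  0.  -0.7] n 1
-3.2, 1.7, -3.4, 0.4, 0, -0.7,
```

View pics/wrist5.png

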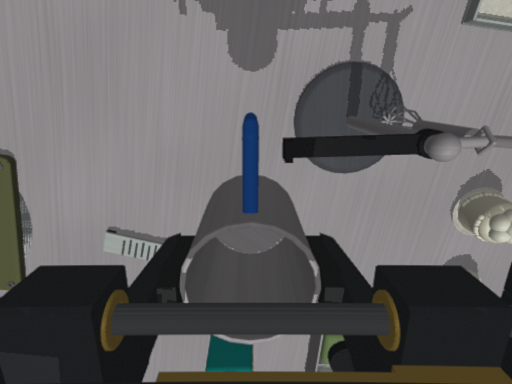

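View pics/s5c.png

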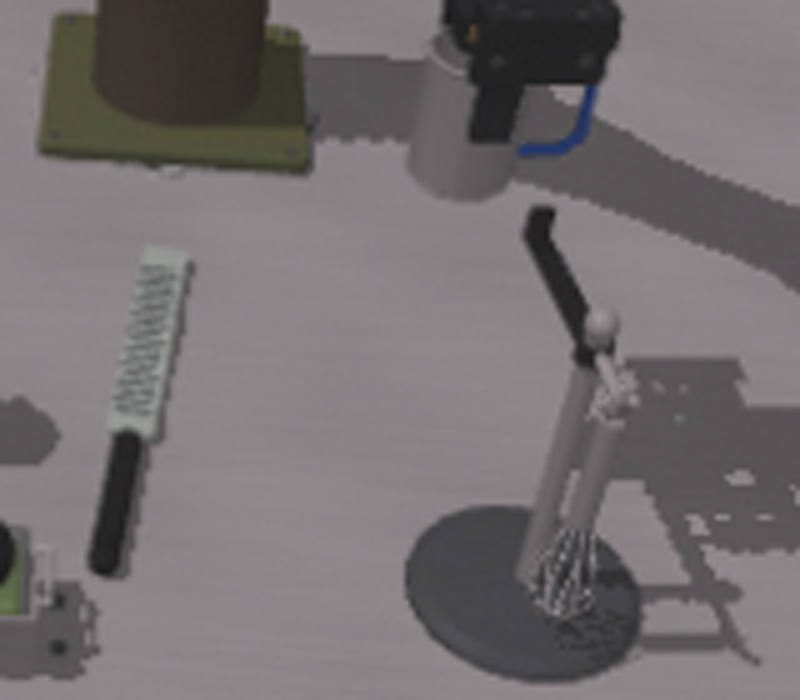

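View pics/t5c.png

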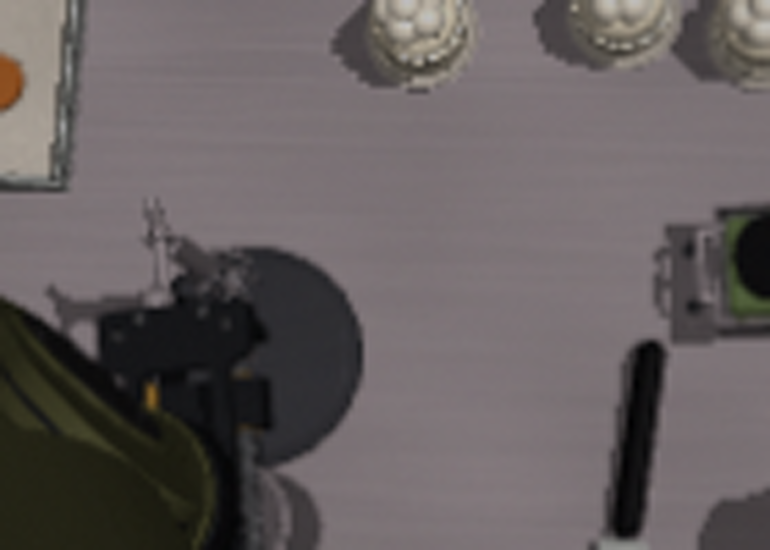

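```bash
python3 - <<'E'
from h import *
W=load('wrist5')
z=.2586-.0463
P={'stand':(.531,.2118,.1617)}
polys=[(proj(W,a),c) for a,c in models(P)]
x,y,yaw=.4075,.1515,np.radians(8.6)
f=lambda A:tf(x,y,z,yaw,A)
polys+=[(proj(W,f(circ(.0305,.08))),(0,255,255)),(proj(W,f([[0,.03,.066],[0,.066,.066],[0,.066,.016],[0,.03,.016]])),(0,255,0))]
crop('wrist5','ov_e',170,50,470,345,2.6,polys)
E
```

```text
(no output)
```

View pics/ov_e.png

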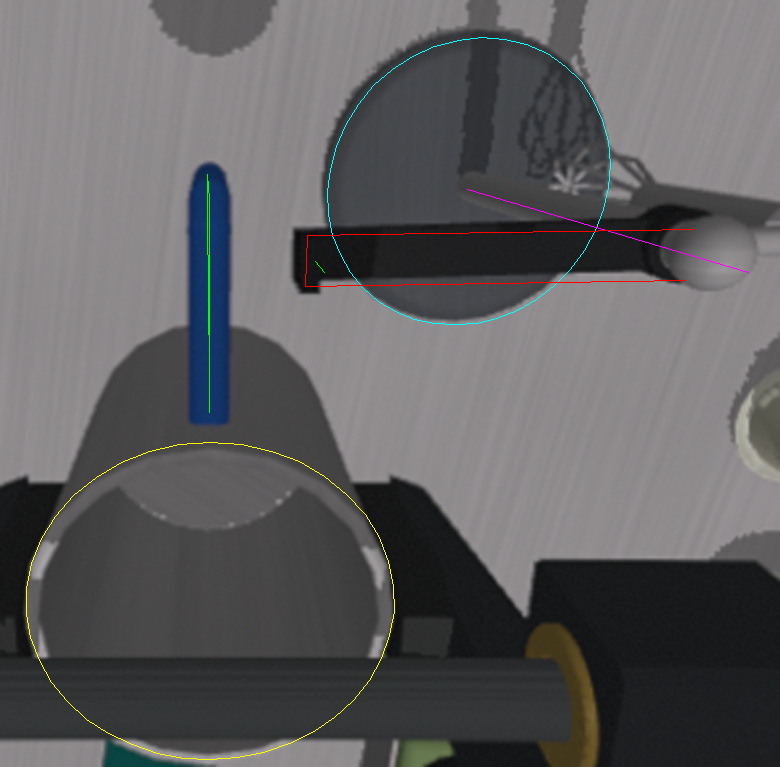

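```bash
cat >> fit.py <<'E'
W5=load('wrist5'); w5=lambda *u:ps(u,170,50,2.6)
def resid5():
    obs=[(W5,[-.104,0,.19],w5(295,258)),(W5,[-.05,0,.19],w5(500,249)),(W5,[0,0,.01],w5(467,182)),(W5,[-.02,0,.19],w5(610,244))]
    return run('standW',[.531,.2118,.16],obs,0),obs
E
python3 - <<'E'
from fit import *
st,obs=resid5()
obs+=[(S,[-.1015,0,.206],s2(316,65)),(S,[-.054,0,.19],s2(338,155)),(T,[-.054,0,.19],t2(168,335)),(T,[-.104,0,.206],t2(172,455))]
st2=run('all',[.531,.2118,.16],obs,0)
crop('wrist5','ov_f',170,50,470,345,2.6,[(proj(W5,a),c) for a,c in models({'stand':st})])
c,s=np.cos(st[2]),np.sin(st[2])
for lx in (-.135,-.054): print(np.array(st[:2])+lx*np.array([c,s])-.046*np.array([-s,c]))
E
```

```text
mug [ 0.6018 -0.2473  1.0891] 62.4
[[-0.1, -1.1], [-0.8, 0.5], [0.0, -0.4], [-0.2, 0.3], [0.5, -1.3]]
stand [0.531  0.2118 0.1617] 9.3
[[0.5, -1.9], [0.2, -0.8], [-0.2, -0.0], [-0.6, -0.7], [-0.0, -1.3], [-0.5, -1.8]]
caddy [ 0.5961 -0.1815  0.0773] 4.4
[[-0.2, -0.4], [0.2, -0.4], [-0.0, -0.4], [-0.1, -0.3]]
standW [0.5284 0.2153 0.1924] 11.0
[[1.3, -0.0], [-1.2, -0.1], [1.0, 0.2], [-0.5, -0.2]]
all [0.5284 0.2153 0.1936] 11.1
[[1.3, 0.2], [-1.1, 0.0], [1.0, 0.2], [-0.5, -0.1], [-0.2, -0.4], [0.1, -2.2], [-0.7, -0.5], [-0.7, 0.0]]
[0.40464101 0.14438358]
[0.48414652 0.15987144]
```

View pics/ov_f.png

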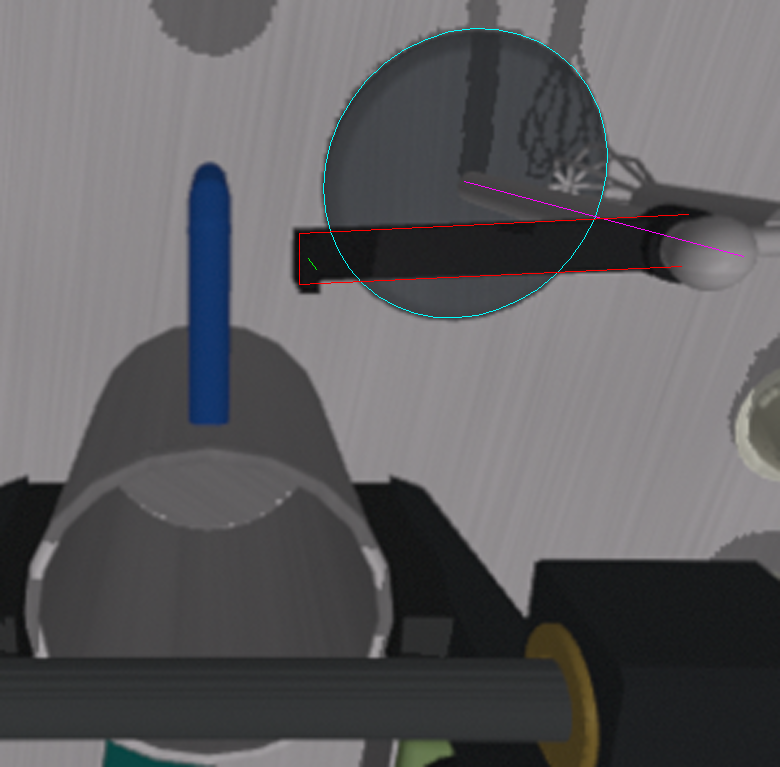

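```bash
python3 plan.py 407 143 201 10.7 14
```

```text
t 7.53 pos [409.5 144.2 258. ] yaw 8.3 tilt 0.41 q [-0.08  0.45 -0.53  2.08  0.36  0.7  -0.71] F [-0.2  0.3 -1.4] M [-0.05 -0.11  0.  ] op 58.4
dist [ -2.5  -1.2 -57. ] rv [ 0.3  0.3 -2.4] n 5
-0.1, -0.6, 11.4, 0.1, 0.1, -0.5,  -0.1, -0.6, 11.4, 0.1, 0.1, -0.5,  -0.1, -0.6, 11.4, 0.1, 0.1, -0.5,  -0.1, -0.5, 11.4, 0.1, 0.1, -0.5,  -0.1, -0.5, 11.4, 0.1, 0.1, -0.5
```

```bash
python3 -m creep '[0,-0.5,11.5,0,0,-0.5, 0,-0.5,11.5,0,0,-0.5, 0,-0.5,11.5,0,0,-0.5, 0,-0.5,11.5,0,0,-0.5, 0,-0.5,11.5,0,0,-0.5]'; python3 -m creep '[0,0,0,0,0,0]'; python3 plan.py 407 143 201 10.7 14;python3 - <<'E'
from h import *
for c in ('wrist',): snap(c,c+'6')
E
```

```text
clock: 7.95
tool_pos: [0.4127, 0.1358, 0.1997]
eef_rot: [0.641, 0.767, 0.001, 0.006]
contact_force: [-0.4, -0.1, -2.1]
opening: 0.665
clock: 8.03
tool_pos: [0.4123, 0.1334, 0.1981]
eef_rot: [0.642, 0.767, -0.001, 0.006]
contact_force: [-0.4, 0.3, -1.5]
opening: 0.664
t 8.03 pos [412.3 133.4 198.1] yaw 10.1 tilt 0.68 q [-0.13  0.55 -0.45  2.16  0.49  0.53 -0.78] F [-0.4  0.3 -1.5] M [-0.06 -0.02  0.04] op 58.5
dist [-5.3  9.6  2.9] rv [ 0.4  0.6 -0.6] n 1
10.4, -3.5, -3.1, 0.4, 0.6, -0.6,
```

View pics/wrist6.png

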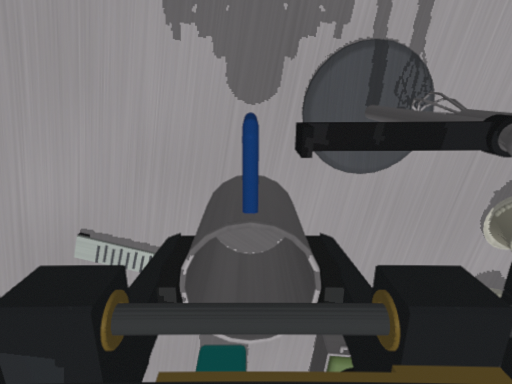

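```bash
python3 -m creep '[10.5,-3.5,-3,0.4,0.6,-0.6, 0,0,0,0,0,0]'; python3 plan.py 407 143 201 10.7 14;python3 - <<'E'
from h import *
for c in ('wrist','scene'): snap(c,c+'7')
E
```

```text
clock: 8.25
tool_pos: [0.408, 0.1424, 0.2024]
eef_rot: [0.639, 0.769, 0.0, -0.0]
contact_force: [-1.4, 0.8, -1.6]
opening: 0.658
t 8.25 pos [408.  142.4 202.4] yaw 10.5 tilt 0.07 q [-0.13  0.54 -0.47  2.15  0.47  0.54 -0.77] F [-1.4  0.8 -1.6] M [ 0.06 -0.19  0.  ] op 58.0
dist [-1.   0.6 -1.4] rv [ 0.  -0.1 -0.2] n 1
0.8, -0.9, 1.4, 0, -0.1, -0.2,
```

```bash
python3 - <<'E'
from h import *
W=load('wrist7')
polys=[(proj(W,a),c) for a,c in models({'stand':(.5284,.2153,.193)})]
z=.201-.0463
f=lambda A:tf(.407,.1446,z,np.radians(10.7),A)
polys+=[(proj(W,f(circ(.0305,.08))),(0,255,255)),(proj(W,f([[0,.03,.066],[0,.066,.066],[0,.066,.016],[0,.03,.016]])),(0,255,0))]
crop('wrist7','ov_g',170,50,470,300,2.6,polys)
crop('scene7','s7c',330,110,400,180,8)
E
```

```text
(no output)
```

View pics/ov_g.png

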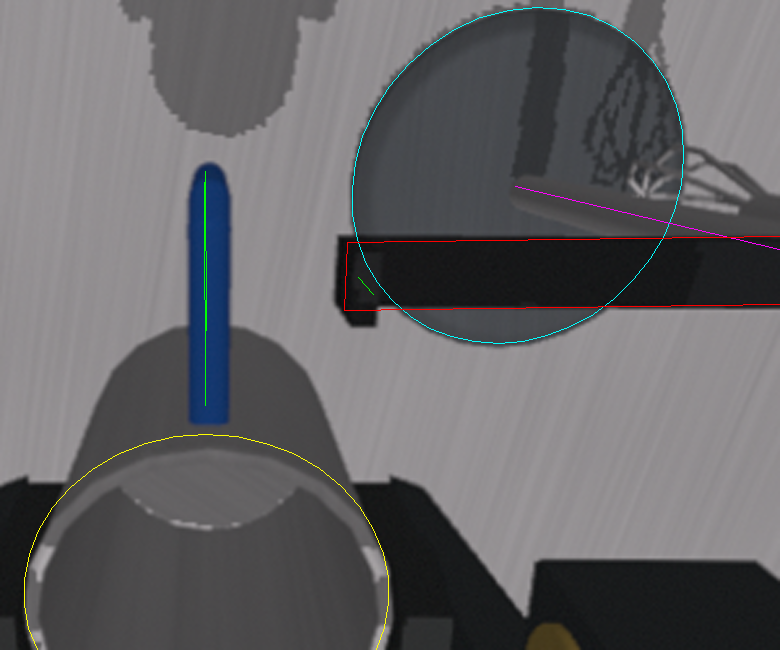

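View pics/s7c.png

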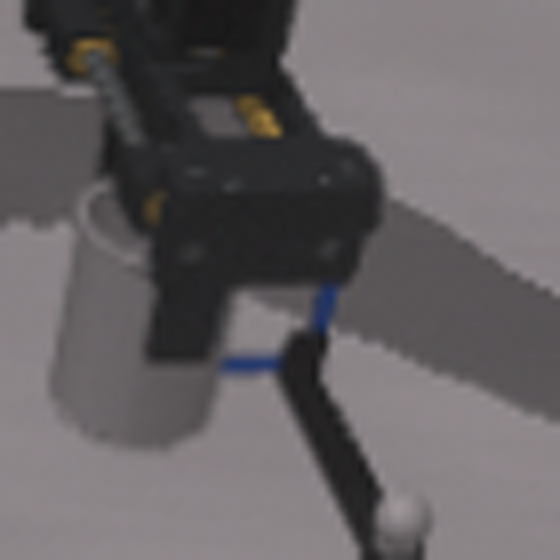

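```bash
python3 plan.py 450 151.5 201 10.7 11
```

```text
t 8.35 pos [408.4 141.1 202.2] yaw 10.5 tilt 0.06 q [-0.13  0.54 -0.47  2.15  0.47  0.54 -0.77] F [ 0.   0.3 -1.5] M [-0.02 -0.13  0.05] op 58.2
dist [41.6 10.4 -1.2] rv [ 0.   0.  -0.2] n 4
0.7, 10.7, 0.3, 0, 0, -0.1,  0.6, 10.7, 0.3, 0, 0, -0.1,  0.6, 10.7, 0.3, 0, 0, -0.1,  0.6, 10.7, 0.3, 0, 0, -0.1,
```

```bash
python3 -m creep '[0.7,11,0.3,0,0,-0.1, 0.7,11,0.3,0,0,0, 0.7,11,0.3,0,0,0, 0.7,11,0.3,0,0,0, 0,0,0,0,0,0]'; python3 plan.py 485 158.3 201 10.7 11;python3 - <<'E'
from h import *
for c in ('wrist','scene'): snap(c,c+'8')
crop('scene8','s8c',330,110,400,180,8)
E
```

```text
clock: 8.77
tool_pos: [0.4534, 0.1519, 0.2037]
eef_rot: [0.639, 0.769, 0.001, 0.002]
contact_force: [0.8, -0.3, -2.3]
opening: 0.66
t 8.77 pos [453.4 151.9 203.7] yaw 10.6 tilt 0.28 q [-0.11  0.59 -0.48  2.03  0.46  0.62 -0.72] F [ 0.8 -0.3 -2.3] M [ 0.01 -0.09 -0.01] op 58.2
dist [31.6  6.4 -2.7] rv [ 0.3  0.1 -0.1] n 3
0.2, 10.7, 1, 0.1, 0, -0,  0.2, 10.7, 0.9, 0.1, 0, -0,  0.2, 10.7, 0.9, 0.1, 0, -0,
```

View pics/wrist8.png

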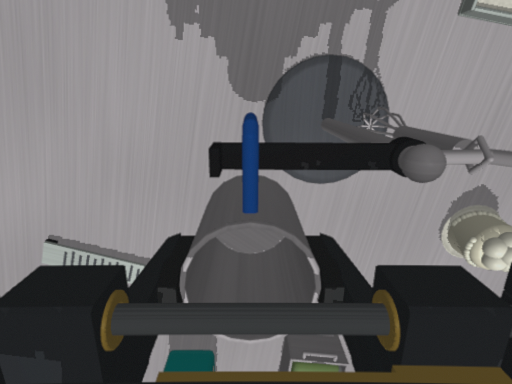

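View pics/s8c.png

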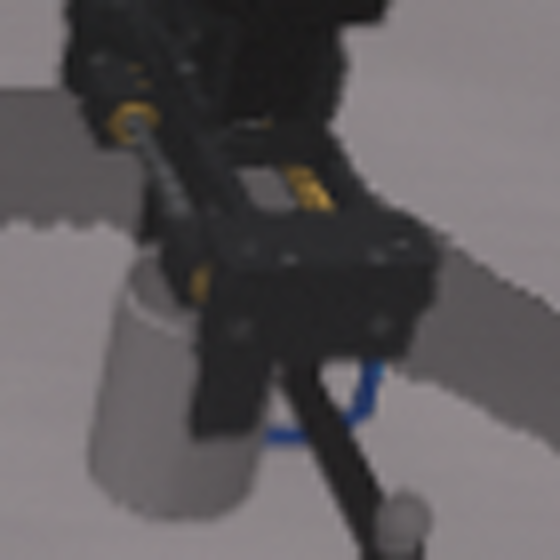

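```bash
python3 -m creep '[0.2,10,1,0.1,0,0, 0.2,10,1,0.1,0,0, 0.2,8,1,0.1,0,0, 0,0,0,0,0,0]'; python3 plan.py 484 158.3 174 10.7 11;python3 - <<'E'
from h import *
for c in ('wrist',): snap(c,c+'9')
E
```

```text
clock: 9.2
tool_pos: [0.4764, 0.1557, 0.2007]
eef_rot: [0.638, 0.77, -0.004, -0.001]
contact_force: [0.2, 0.9, -2.6]
opening: 0.662
t 9.20 pos [476.4 155.7 200.7] yaw 10.7 tilt 0.48 q [-0.11  0.62 -0.48  1.96  0.45  0.68 -0.69] F [ 0.2  0.9 -2.6] M [-0.04 -0.14 -0.02] op 58.3
dist [  7.6   2.6 -26.7] rv [-0.4  0.3  0. ] n 3
0.4, 2.7, 8.9, -0.1, 0.1, 0,  0.4, 2.7, 8.9, -0.1, 0.1, 0,  0.4, 2.7, 8.9, -0.1, 0.1, 0,
```

View pics/wrist9.png

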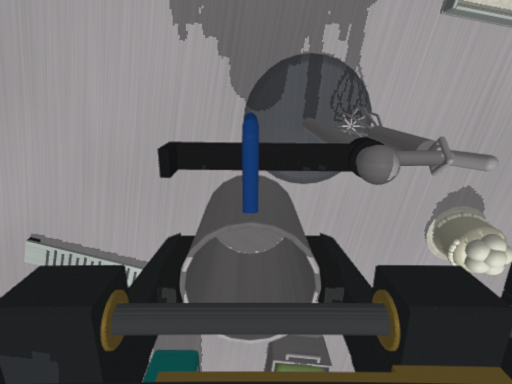

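```bash
python3 -m creep '[1.5,2,9,-0.1,0.1,0, 1.5,2,8,-0.1,0.1,0, 0,0,0,0,0,0]'; python3 plan.py 484 158.3 174 10.7 11
```

```text
clock: 9.5
tool_pos: [0.4778, 0.159, 0.1821]
eef_rot: [0.638, 0.77, -0.002, -0.001]
contact_force: [-1.4, -1.0, -2.5]
opening: 0.662
t 9.50 pos [477.8 159.  182.1] yaw 10.7 tilt 0.31 q [-0.13  0.65 -0.46  1.97  0.48  0.63 -0.71] F [-1.4 -1.  -2.5] M [ 0.02 -0.04 -0.06] op 58.3
dist [ 6.2 -0.7 -8.1] rv [-0.3  0.1  0. ] n 1
-1.9, 6, 8, -0.3, 0.1, 0,
```

```bash
python3 -m creep '[0,2,5,-0.2,0.1,0, 0,0,2,0,0,0, 0,0,0,0,0,0]'; python3 plan.py 484 158.3 174 10.7 11; python3 - <<'E'
from h import *
for c in ('wrist','scene'): snap(c,c+'10')
crop('scene10','s10c',330,110,400,190,7)
E
```

```text
clock: 9.75
tool_pos: [0.4785, 0.1593, 0.1733]
eef_rot: [0.637, 0.771, -0.002, -0.001]
contact_force: [-0.0, -1.1, -1.0]
opening: 0.659
t 9.75 pos [478.5 159.3 173.3] yaw 10.8 tilt 0.25 q [-0.13  0.67 -0.45  1.98  0.49  0.61 -0.72] F [-0.  -1.1 -1. ] M [ 0.06 -0.09  0.01] op 58.1
dist [ 5.5 -1.   0.7] rv [-0.2  0.   0.1] n 1
-2, 5.2, -0.8, -0.2, 0, 0.1,
```

View pics/wrist10.png

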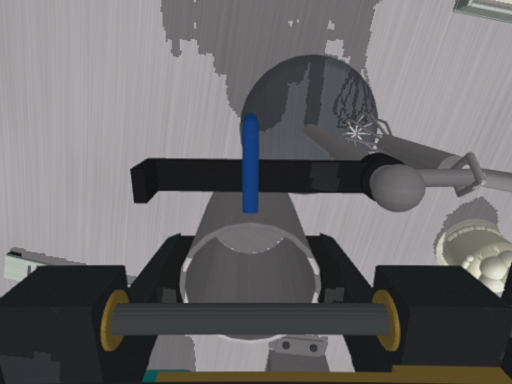

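View pics/s10c.png

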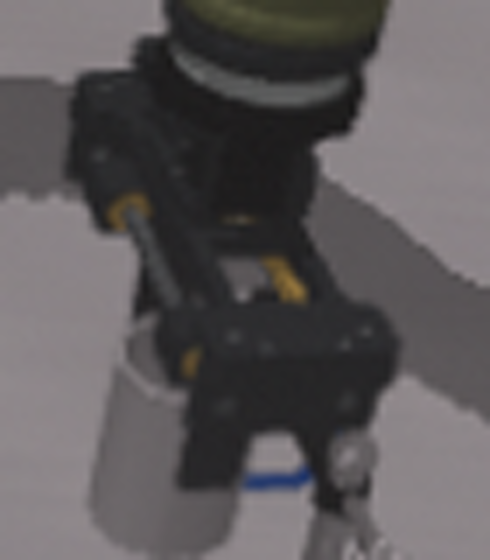

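```bash
python3 -m creep '[0,1,1.5,0,0,0, 0,0,0,0,0,0]'; python3 plan.py 484 158.3 174 10.7 11
```

```text
clock: 10.02
tool_pos: [0.4796, 0.1596, 0.1726]
eef_rot: [0.637, 0.771, -0.001, -0.001]
contact_force: [-1.0, -0.8, 0.7]
opening: 0.662
t 10.02 pos [479.6 159.6 172.6] yaw 10.8 tilt 0.20 q [-0.13  0.67 -0.45  1.98  0.49  0.61 -0.72] F [-1.  -0.8  0.7] M [-0.13  0.04  0.05] op 58.3
dist [ 4.4 -1.3  1.4] rv [-0.2  0.   0.1] n 1
-2.1, 4, -1.4, -0.2, 0, 0.1,
```

```bash
python3 -m creep '[0,0,0,0,0,0, 0,0,0,0,0,0, 0,0,0,0,0,0, 0,0,0,0,0,0, 0,0,0,0,0,0]' 78; python3 plan.py 484 158.3 250 10.7 11; python3 - <<'E'
from h import *
for c in ('wrist','scene'): snap(c,c+'11')
crop('scene11','s11c',330,110,400,190,7)
E
```

```text
clock: 10.43
tool_pos: [0.4811, 0.1602, 0.1738]
eef_rot: [0.637, 0.77, 0.0, -0.0]
contact_force: [-0.8, 0.1, -0.3]
opening: 0.883
t 10.43 pos [481.1 160.2 173.8] yaw 10.8 tilt 0.06 q [-0.13  0.67 -0.45  1.98  0.49  0.61 -0.72] F [-0.8  0.1 -0.3] M [-0.07 -0.12 -0.02] op 77.8
dist [ 2.9 -1.9 76.2] rv [ 0.  -0.1  0.1] n 7
-0.3, 0.4, -10.9, 0, -0, 0,  -0.3, 0.4, -10.9, 0, -0, 0,  -0.3, 0.4, -10.9, 0, -0, 0,  -0.3, 0.4, -10.9, 0, -0, 0,  -0.3, 0.4, -10.9, 0, -0, 0
-0.3, 0.4, -10.9, 0, -0, 0,  -0.3, 0.4, -10.9, 0, -0, 0,
```

View pics/wrist11.png

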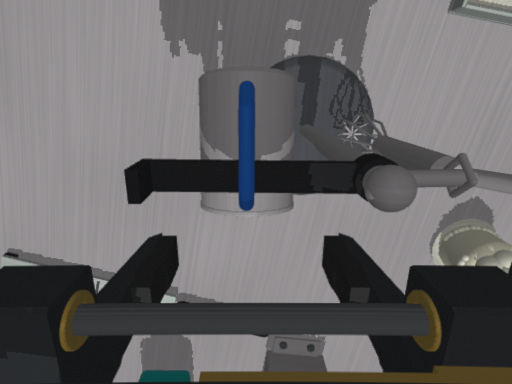

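View pics/s11c.png

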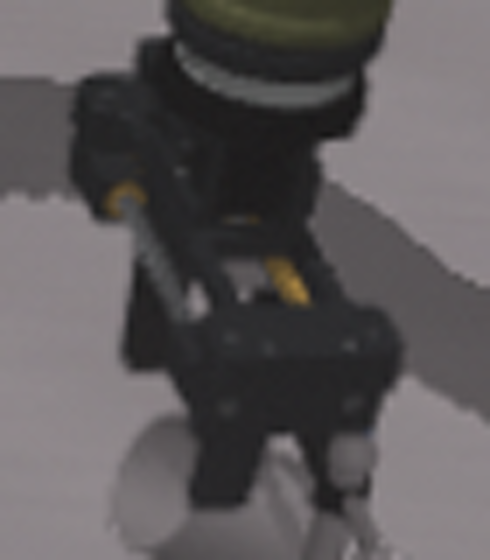

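```bash
python3 -m creep '[-3,0,-10,0,0,0, -3,0,-18,0,0,0, -3,0,-22,0,0,0, -3,0,-22,0,0,0, -3,0,-18,0,0,0]'; python3 plan.py 540 -80 260 10 38; python3 - <<'E'
from h import *
for c in ('wrist','scene'): snap(c,c+'12')
crop('scene12','s12c',310,110,410,230,5)
E
```

```text
clock: 10.95
tool_pos: [0.4811, 0.1438, 0.2658]
eef_rot: [0.636, 0.771, -0.004, -0.003]
contact_force: [-0.5, 0.4, 0.7]
opening: 0.886
t 10.95 pos [481.1 143.8 265.8] yaw 11.0 tilt 0.56 q [-0.03  0.54 -0.56  1.88  0.37  0.84 -0.58] F [-0.5  0.4  0.7] M [ 0.03 -0.13  0.03] op 78.1
dist [  58.9 -223.8   -5.8] rv [-0.6  0.   1. ] n 7
-33, 2.2, 0.8, -0.1, 0, 0.1,  -33, 2.3, 0.8, -0.1, 0, 0.1,  -33, 2.3, 0.8, -0.1, 0, 0.1,  -33, 2.4, 0.8, -0.1, 0, 0.1,  -33, 2.5, 0.8, -0.1, 0, 0.1
-33, 2.6, 0.8, -0.1, 0, 0.1,  -33, 2.7, 0.8, -0.1, 0, 0.1,
```

View pics/wrist12.png

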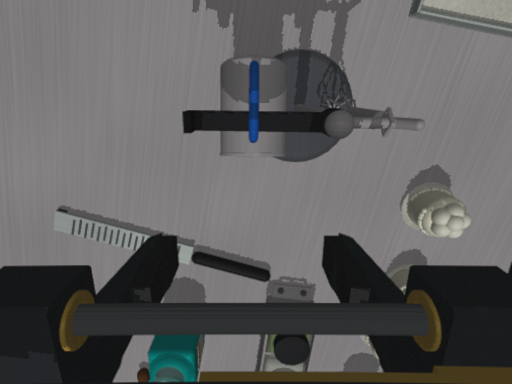

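View pics/s12c.png

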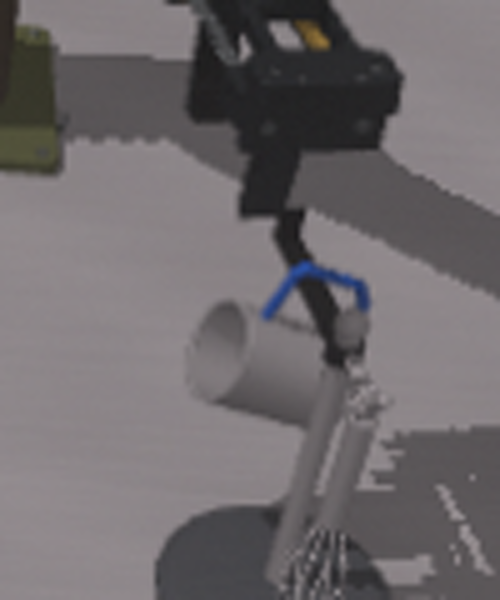

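```bash
python3 plan.py 600 -250 240 0 38
```

```text
t 11.05 pos [482.9 144.2 267.1] yaw 10.9 tilt 0.23 q [-0.03  0.54 -0.56  1.87  0.37  0.84 -0.58] F [0.4 0.3 0.8] M [-0.01 -0.11 -0.03] op 78.1
dist [ 117.1 -394.2  -27.1] rv [-0.2  0.  10.9] n 11
-37.2, 3.7, 2.4, -0, 0, 1,  -37.1, 4.3, 2.4, -0, 0, 1,  -37, 5, 2.4, -0, 0, 1,  -37, 5.6, 2.4, -0, 0, 1,  -36.9, 6.3, 2.4, -0, 0, 1
-36.7, 6.9, 2.4, -0, 0, 1,  -36.6, 7.5, 2.4, -0, 0, 1,  -36.5, 8.2, 2.4, -0, 0, 1,  -36.3, 8.8, 2.5, -0, 0, 1,  -36.2, 9.4, 2.5, -0, 0, 1
-36, 10, 2.5, -0, 0, 1,
```

```bash
python3 -m creep '[-37,4,0,0,0,1, -37,4,2,0,0,1, -37,5,2,0,0,1, -37,6,2,0,0,1, -37,6,2,0,0,1]' 88; python3 -m creep '[-37,7,2,0,0,1, -36,7,2,0,0,1, -36,8,2,0,0,1, -36,9,2,0,0,1, -30,9,2,0,0,1]';python3 -m creep '[0,0,0,0,0,0]'; python3 plan.py 600 -250 240 0 38;  python3 - <<'E'
from h import *
for c in ('wrist','top','scene'): snap(c,c+'13')
crop('scene13','s13c',310,110,410,230,5)
E
```

```text
clock: 11.47
tool_pos: [0.537, -0.0284, 0.2599]
eef_rot: [0.663, 0.749, 0.003, -0.003]
contact_force: [2.5, 0.3, -0.2]
opening: 0.999
clock: 11.88
tool_pos: [0.5904, -0.2104, 0.2449]
eef_rot: [0.697, 0.717, 0.0, -0.005]
contact_force: [0.5, 1.2, -0.1]
opening: 0.999
clock: 11.97
tool_pos: [0.59, -0.2194, 0.243]
eef_rot: [0.701, 0.714, -0.002, -0.004]
contact_force: [-0.2, -1.0, -0.2]
opening: 0.998
t 11.97 pos [ 590.  -219.4  243. ] yaw 1.1 tilt 0.51 q [ 0.55  0.73 -0.49  1.53  0.38  0.99 -0.04] F [-0.2 -1.  -0.2] M [-0.09 -0.13  0.04] op 87.9
dist [ 10.  -30.6  -3. ] rv [-0.5 -0.2  1.1] n 1
-30.8, 9.4, 2.8, -0.5, -0.2, 1.1,
```

View pics/wrist13.png

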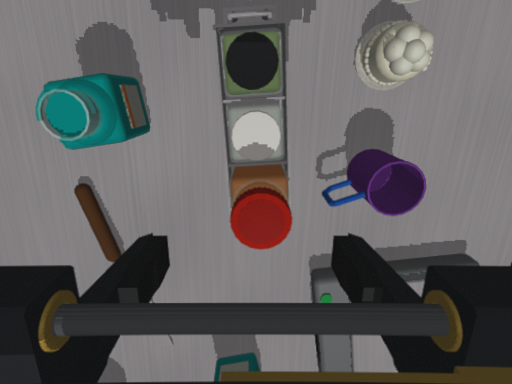

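View pics/s13c.png

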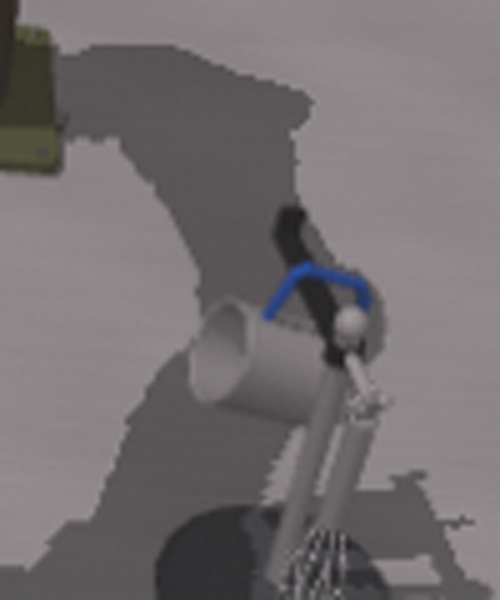

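Mug hangs on the hook; the lid is in clear view near (261,219). Fit the lid's top circle.

```bash
python3 - <<'E'
from h import *
from scipy.optimize import least_squares
W=load('wrist13');T=load('top13')
im=W['color'].astype(int)
m=((im[:,:,0]>90)&(im[:,:,1]<50)&(im[:,:,2]<50)).astype(np.uint8)
n,l,st,ct=cv2.connectedComponentsWithStats(m);i=1+st[1:,4].argmax();print(st[i],ct[i])
cn=max(cv2.findContours((l==i).astype(np.uint8),cv2.RETR_EXTERNAL,cv2.CHAIN_APPROX_NONE)[0],key=len).reshape(-1,2).astype(float)
# silhouette of cylinder: hull of both circles
def res(p):
    a=proj(W,np.r_[circ(.029,.110)[:-1],circ(.029,.128)[:-1]]+[p[0],p[1],0]).astype(np.float32)
    h=cv2.convexHull(a); return np.array([cv2.pointPolygonTest(h,tuple(map(float,c)),True) for c in cn])-.5
r=least_squares(res,[.6,-.25],diff_step=1e-3,loss='soft_l1');print(r.x,np.abs(r.fun).mean())
crop('wrist13','ov_h',170,0,340,260,3,[(proj(W,circ(.029,z)+[r.x[0],r.x[1],0]),(0,255,0)) for z in(.11,.128)])
for d in (('top',T),):pass
E
```

```text
[ 231  193   60   56 2651] [260.66390041 220.16899283]
[ 0.59985888 -0.25463411] 2.1853403616021887
```

View pics/ov_h.png

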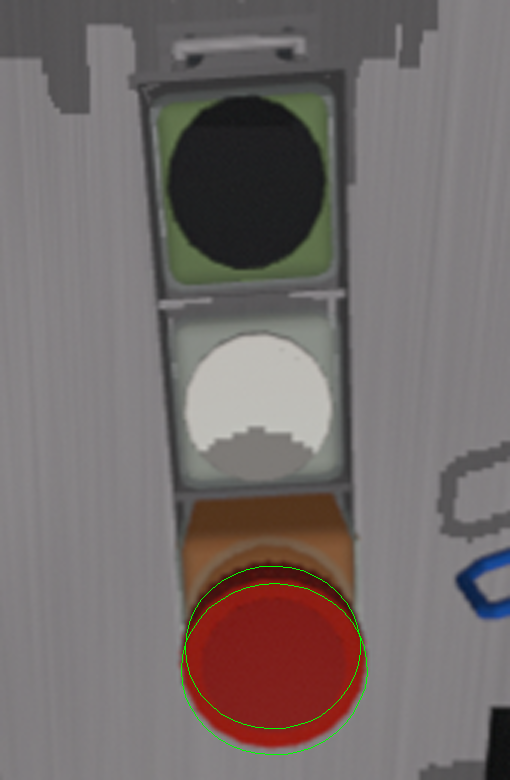

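```bash
python3 plan.py 600 -252.5 160 -5 20
```

```text
t 12.12 pos [ 589.7 -209.7  244.2] yaw 1.7 tilt 0.73 q [ 0.54  0.72 -0.5   1.53  0.38  0.99 -0.04] F [-1.1  0.9  0.2] M [ 0.02 -0.1  -0.03] op 88.1
dist [ 10.3 -42.8 -84.2] rv [-0.5 -0.5  6.7] n 5
-8.8, 1.9, 16.7, -0.1, -0.1, 1.3,  -8.7, 2.1, 16.8, -0.1, -0.1, 1.3,  -8.6, 2.3, 16.8, -0.1, -0.1, 1.3,  -8.5, 2.5, 16.8, -0.1, -0.1, 1.3,  -8.4, 2.6, 16.8, -0.1, -0.1, 1.3
```

```bash
python3 -m creep '[-9,2,17,0,0,1.3, -9,2,17,0,0,1.3, -9,2,17,0,0,1.3, -8.5,2.5,17,0,0,1.3, -8,2.5,17,0,0,1.3]'; python3 -m creep '[0,0,0,0,0,0, 0,0,0,0,0,0]';python3 plan.py 600 -252.5 160 -5 20;  python3 - <<'E'
from h import *
for c in ('wrist',): snap(c,c+'14')
E
```

```text
clock: 12.53
tool_pos: [0.6039, -0.2364, 0.162]
eef_rot: [0.73, 0.684, 0.006, -0.006]
contact_force: [0.7, 0.4, -0.4]
opening: 1.003
clock: 12.7
tool_pos: [0.6019, -0.2322, 0.1592]
eef_rot: [0.728, 0.685, 0.005, -0.01]
contact_force: [-0.7, 0.6, 0.7]
opening: 0.997
t 12.70 pos [ 601.9 -232.2  159.2] yaw -3.5 tilt 1.24 q [ 0.54  0.84 -0.44  1.55  0.41  0.85 -0.11] F [-0.7  0.6  0.7] M [ 0.05 -0.1  -0.03] op 87.8
dist [ -1.9 -20.3   0.8] rv [-0.4 -1.2  1.5] n 2
-10.2, -0.3, -0.6, -0.2, -0.6, 0.8,  -10.2, -0.2, -0.5, -0.2, -0.6, 0.8,
```

View pics/wrist14.png

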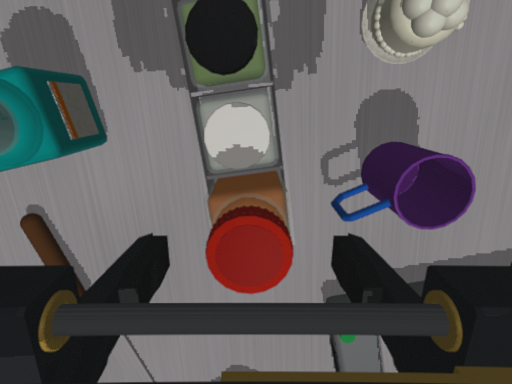

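```bash
python3 -m creep '[-10,0,0,-0.2,-0.6,0.8, -10,0,0,-0.2,-0.6,0.8, 0,0,0,0,0,0]';python3 plan.py 600 -252.5 160 -5 20;  python3 - <<'E'
from h import *
W=snap('wrist','wrist15')
crop('wrist15','ov_i',170,150,340,340,3.5,[(proj(W,circ(.029,z)+[.6,-.2525,0]),(0,255,0)) for z in(.11,.128)])
E
```

```text
clock: 13.0
tool_pos: [0.6019, -0.25, 0.1622]
eef_rot: [0.736, 0.677, 0.001, 0.002]
contact_force: [0.1, -0.9, -0.5]
opening: 0.999
t 13.00 pos [ 601.9 -250.   162.2] yaw -4.9 tilt 0.23 q [ 0.55  0.84 -0.43  1.55  0.42  0.85 -0.12] F [ 0.1 -0.9 -0.5] M [-0.06 -0.06  0.02] op 88.1
dist [-1.9 -2.5 -2.2] rv [0.2 0.1 0.1] n 1
-2.6, -1.6, 2.2, 0.2, 0.1, 0.1,
```

View pics/ov_i.png

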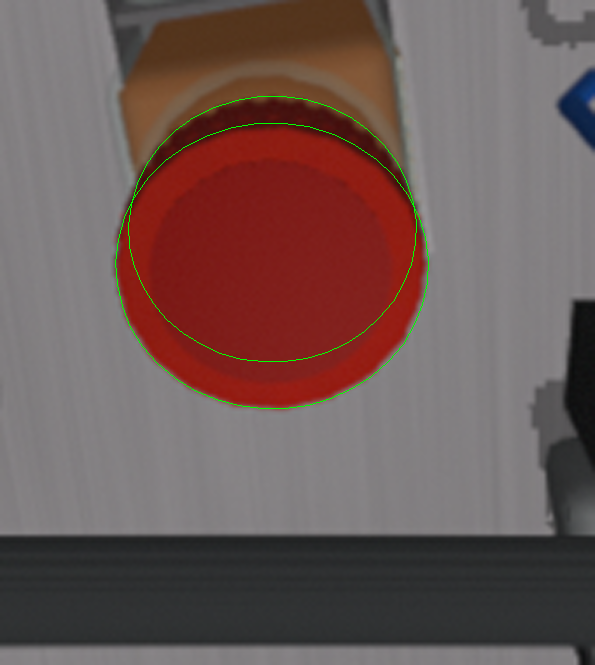

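```bash
python3 -m creep '[-2,-1.5,12,0.2,0,0, -1,0,14,0,0,0, -1,0,12,0,0,0, 0,0,0,0,0,0]';python3 plan.py 599.7 -252.5 101 -5 15
```

```text
clock: 13.38
tool_pos: [0.6014, -0.2537, 0.1239]
eef_rot: [0.736, 0.677, 0.001, 0.002]
contact_force: [-0.9, -0.3, -0.5]
opening: 1.002
t 13.38 pos [ 601.4 -253.7  123.9] yaw -4.8 tilt 0.28 q [ 0.54  0.89 -0.41  1.57  0.45  0.78 -0.14] F [-0.9 -0.3 -0.5] M [-0.   -0.01 -0.03] op 88.3
dist [ -1.7   1.2 -22.9] rv [0.3 0.1 0.2] n 2
0.5, -0.9, 11.4, 0.1, 0, 0.1,  0.5, -0.9, 11.4, 0.1, 0, 0.1,
```

```bash
python3 -m creep '[0.5,-1,11.5,0.2,0,0, 0.5,-1,11.5,0.1,0,0, 0,0,0,0,0,0]';python3 plan.py 599.7 -252.5 101 -5 15
```

```text
clock: 13.63
tool_pos: [0.599, -0.2522, 0.098]
eef_rot: [0.736, 0.677, -0.001, -0.001]
contact_force: [-0.2, -0.7, 0.8]
opening: 0.998
t 13.63 pos [ 599.  -252.2   98. ] yaw -4.8 tilt 0.12 q [ 0.53  0.92 -0.39  1.58  0.47  0.74 -0.16] F [-0.2 -0.7  0.8] M [-0.05 -0.09 -0.01] op 87.9
dist [ 0.7 -0.3  3. ] rv [-0.1  0.   0.2] n 1
-0.2, 0.7, -3, -0.1, 0, 0.2,
```

```bash
python3 -m creep '[0,0.7,-3,0,0,0, 0,0,0,0,0,0]'; python3 -m creep '[0,0,0,0,0,0, 0,0,0,0,0,0, 0,0,0,0,0,0, 0,0,0,0,0,0, 0,0,0,0,0,0]' 45 60;python3 -m creep '[0,0,0,0,0,0, 0,0,0,0,0,0]';python3 plan.py 599.7 -252.5 101 -5 15; python3 - <<'E'
from h import *
W=snap('wrist','wrist16')
E
```

```text
clock: 13.8
tool_pos: [0.5993, -0.2518, 0.1]
eef_rot: [0.736, 0.677, -0.001, -0.001]
contact_force: [-0.6, 0.2, 0.3]
opening: 0.997
clock: 14.22
tool_pos: [0.6004, -0.2519, 0.102]
eef_rot: [0.736, 0.677, -0.0, -0.0]
contact_force: [-1.3, -0.6, -3.1]
opening: 0.647
clock: 14.38
tool_pos: [0.6001, -0.2519, 0.102]
eef_rot: [0.736, 0.677, -0.001, -0.0]
contact_force: [-0.4, 0.6, -1.9]
opening: 0.65
t 14.38 pos [ 600.1 -251.9  102. ] yaw -4.8 tilt 0.09 q [ 0.53  0.92 -0.39  1.58  0.47  0.74 -0.15] F [-0.4  0.6 -1.9] M [-0.03 -0.17  0.06] op 57.3
dist [-0.4 -0.6 -1. ] rv [-0.1  0.   0.2] n 1
-0.6, -0.3, 1, -0.1, 0, 0.2,
```

View pics/wrist16.png

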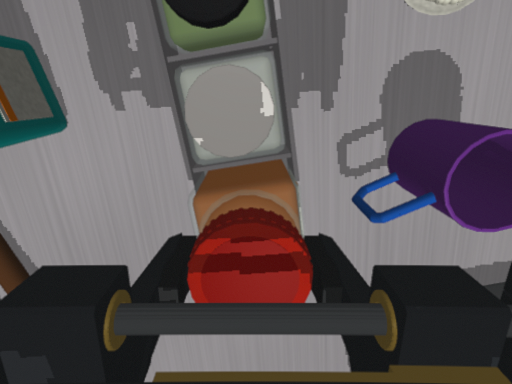

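```bash
python3 -m creep '[0,0,0,0,0,-4, 0,0,0,0,0,-4, 0,0,0,0,0,-4]';python3 plan.py 599.7 -252.5 102 -5 15
```

```text
clock: 14.68
tool_pos: [0.5999, -0.2522, 0.102]
eef_rot: [0.66, 0.751, -0.001, -0.001]
contact_force: [-0.3, 0.6, 0.1]
opening: 0.644
t 14.68 pos [ 599.9 -252.2  102. ] yaw 7.4 tilt 0.12 q [ 0.56  0.92 -0.45  1.58  0.52  0.77  0.01] F [-0.3  0.6  0.1] M [ 0.11 -0.13 -0.5 ] op 56.7
dist [-0.2 -0.3 -0. ] rv [-0.1  0.  12.4] n 2
-0.2, -0.1, 0, -0.1, 0, 6.2,  -0.2, -0.1, 0, -0.1, 0, 6.2,
```

```bash
python3 -m creep '[0,0,-0.2,0,0,-5, 0,0,-0.2,0,0,-5, 0,0,-0.2,0,0,-5]';python3 plan.py 599.7 -252.5 102 -5 15;python3 - <<'E'
from h import *
W=snap('wrist','wrist17')
S=snap('scene','scene17');crop('scene17','s17c',160,150,300,250,5.5)
E
```

```text
clock: 14.93
tool_pos: [0.5998, -0.2521, 0.1026]
eef_rot: [0.554, 0.833, -0.0, -0.001]
contact_force: [0.6, -0.4, -2.2]
opening: 0.643
t 14.93 pos [ 599.8 -252.1  102.6] yaw 22.8 tilt 0.13 q [ 0.6   0.94 -0.52  1.57  0.59  0.8   0.23] F [ 0.6 -0.4 -2.2] M [ 0.18 -0.12 -0.49] op 56.6
dist [-0.1 -0.4 -0.6] rv [-0.1 -0.1 27.8] n 4
-0.1, -0.1, 0.2, -0, -0, 6.9,  -0.1, -0.1, 0.2, -0, -0, 6.9,  -0.1, -0, 0.2, -0, -0, 6.9,  -0.1, -0, 0.2, -0, -0, 6.9,
```

View pics/wrist17.png

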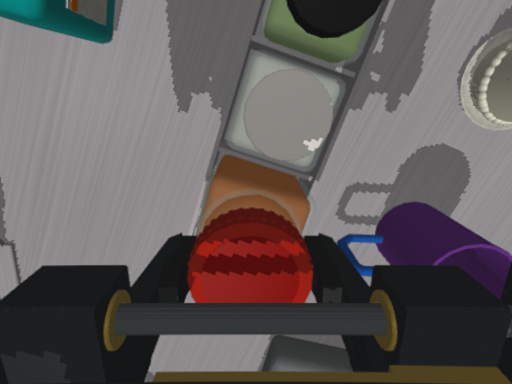

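View pics/s17c.png

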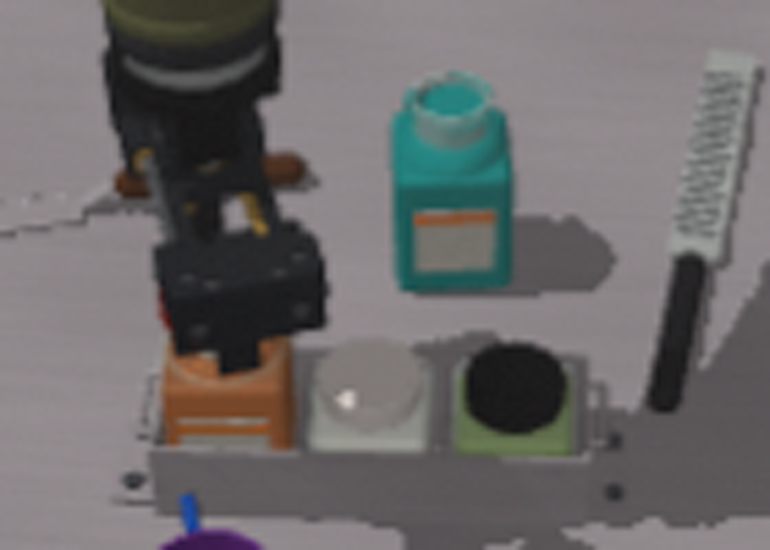

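```bash
python3 -m creep '[0,0,-0.2,0,0,-5, 0,0,-0.2,0,0,-5, 0,0,-0.2,0,0,-5, 0,0,-0.2,0,0,-5]';python3 plan.py 599.7 -252.5 102 -5 15 | head -1; python3 -m creep '[0,0,-0.2,0,0,-5, 0,0,-0.2,0,0,-5]';python3 plan.py 599.7 -252.5 102 -5 15|head -1
```

```text
clock: 15.37
tool_pos: [0.5998, -0.252, 0.1035]
eef_rot: [0.403, 0.915, 0.0, -0.001]
contact_force: [-0.3, 1.6, -2.7]
opening: 0.645
t 15.37 pos [ 599.8 -252.   103.5] yaw 42.5 tilt 0.16 q [ 0.64  0.95 -0.61  1.57  0.67  0.84  0.51] F [-0.3  1.6 -2.7] M [ 0.12 -0.16 -0.21] op 56.8
clock: 15.53
tool_pos: [0.5996, -0.2522, 0.1035]
eef_rot: [0.321, 0.947, 0.0, -0.001]
contact_force: [0.4, -0.3, -0.6]
opening: 0.645
t 15.53 pos [ 599.6 -252.2  103.5] yaw 52.6 tilt 0.17 q [ 0.66  0.96 -0.65  1.57  0.71  0.86  0.65] F [ 0.4 -0.3 -0.6] M [ 0.04 -0.11 -0.01] op 56.8
```

```bash
python3 -m creep '[0,0,-0.1,0,0,-5, 0,0,0,0,0,-5, 0,0,0,0,0,-3]';python3 plan.py 599.7 -252.5 102 -5 15 | head -1; python3 -m creep '[0,0,0,0,0,0]';python3 plan.py 599.7 -252.5 102 -5 15|head -1
```

```text
clock: 15.78
tool_pos: [0.5995, -0.2524, 0.1035]
eef_rot: [0.209, 0.978, -0.0, -0.002]
contact_force: [-0.6, 0.9, 0.8]
opening: 0.642
t 15.78 pos [ 599.5 -252.4  103.5] yaw 65.9 tilt 0.19 q [ 0.68  0.98 -0.71  1.57  0.76  0.89  0.85] F [-0.6  0.9  0.8] M [ 0.07  0.   -0.01] op 56.5
clock: 15.87
tool_pos: [0.5995, -0.2524, 0.1035]
eef_rot: [0.21, 0.978, 0.0, -0.002]
contact_force: [-0.6, -0.3, 2.0]
opening: 0.646
t 15.87 pos [ 599.5 -252.4  103.5] yaw 65.8 tilt 0.21 q [ 0.68  0.98 -0.71  1.57  0.76  0.89  0.85] F [-0.6 -0.3  2. ] M [ 0.13 -0.06 -0.  ] op 56.9
```

```bash
python3 -m creep '[0,0,-2,0,0,0, 0,0,-3,0,0,0]';python3 plan.py 599.5 -252.4 138 65.8 8 ; python3 - <<'E'
from h import *
S=snap('scene','scene18');crop('scene18','s18c',160,150,300,250,5.5)
W=snap('wrist','wrist18')
E
```

```text
clock: 16.03
tool_pos: [0.5991, -0.2526, 0.108]
eef_rot: [0.212, 0.977, -0.0, -0.002]
contact_force: [-0.1, 0.5, -1.2]
opening: 0.645
t 16.03 pos [ 599.1 -252.6  108. ] yaw 65.5 tilt 0.27 q [ 0.69  0.97 -0.71  1.57  0.76  0.9   0.85] F [-0.1  0.5 -1.2] M [-0.   -0.09 -0.01] op 56.9
dist [ 0.4  0.2 30. ] rv [-0.1 -0.3 -0.3] n 4
-0, 0.1, -7.5, -0, -0.1, -0.1,  -0, 0.1, -7.5, -0, -0.1, -0.1,  -0.1, 0.1, -7.5, -0, -0.1, -0.1,  -0.1, 0.1, -7.5, -0, -0.1, -0.1,
```

View pics/s18c.png

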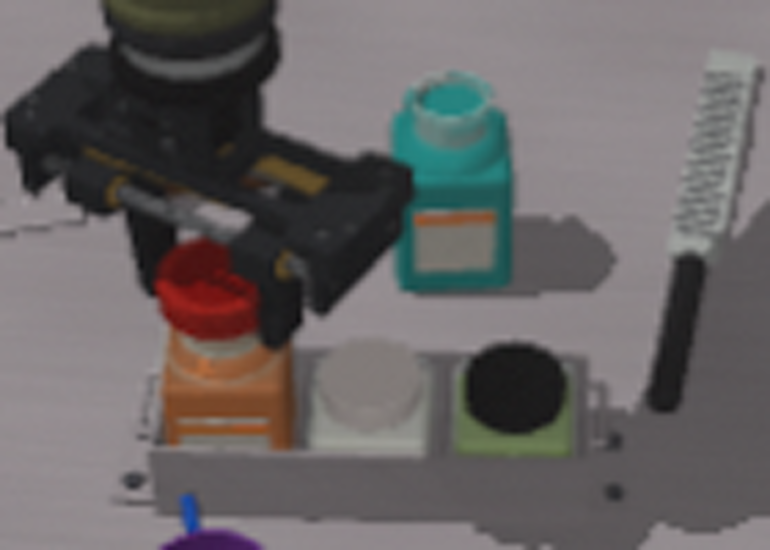

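View pics/wrist18.png

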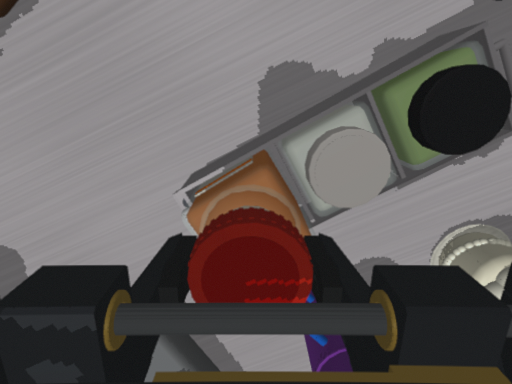

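```bash
python3 -m creep '[0,0,-7,0,0,0, 0,0,-7,0,-0.1,0, 0,0,-7,0,-0.1,0, 0,0,-7,0,-0.1,0, 0,0,0,0,0,0]';python3 plan.py 599.5 -252.4 138 65.8 8
```

```text
clock: 16.55
tool_pos: [0.6002, -0.2527, 0.1403]
eef_rot: [0.213, 0.977, -0.001, 0.002]
contact_force: [0.0, -0.2, -0.9]
opening: 0.648
t 16.55 pos [ 600.2 -252.7  140.3] yaw 65.4 tilt 0.25 q [ 0.7   0.93 -0.73  1.55  0.73  0.94  0.87] F [ 0.  -0.2 -0.9] M [ 0.04 -0.16 -0.  ] op 57.1
dist [-0.7  0.3 -2.3] rv [-0.1  0.2 -0.4] n 1
0.8, -0, 2.3, -0.1, 0.2, -0.4,
```

```bash
python3 -m creep '[0,0,3.5,0,0,0, 0,0,0,0,0,0, 0,0,0,0,0,0]';python3 plan.py 599.5 -252.4 138 65.8 8|head -2; python3 - <<'E'
from h import *
S=snap('scene','scene19')
T=snap('top','top19');W=snap('wrist','wrist19')
z=get_state()['tool_pos'][2]; print(z)
c=[.6,-.2525,0]
dz=z-.102
crop('scene19','s19c',160,150,300,250,5.5,[(proj(S,circ(.029,.110+dz)+c),(0,255,0)),(proj(S,circ(.025,.121)+c),(255,255,0))])
crop('scene19','s19d',310,110,410,230,5)
E
python3 plan.py 599.5 -252.4 138 65.8 8|head -2
```

```text
clock: 16.8
tool_pos: [0.6006, -0.2529, 0.1376]
eef_rot: [0.213, 0.977, -0.001, 0.003]
contact_force: [-0.4, 0.8, -0.8]
opening: 0.647
t 16.80 pos [ 600.6 -252.9  137.6] yaw 65.4 tilt 0.35 q [ 0.7   0.93 -0.73  1.56  0.73  0.94  0.86] F [-0.4  0.8 -0.8] M [ 0.02 -0.16 -0.  ] op 57.0
dist [-1.1  0.5  0.4] rv [-0.1  0.3 -0.4] n 1
0.13736071906420322
t 16.95 pos [ 600.4 -252.9  137.4] yaw 65.4 tilt 0.32 q [ 0.7   0.93 -0.73  1.56  0.73  0.94  0.86] F [-0.3 -0.2 -0.4] M [ 0.01 -0.12 -0.06] op 56.6
dist [-0.9  0.5  0.6] rv [-0.1  0.3 -0.4] n 1
```

View pics/s19c.png

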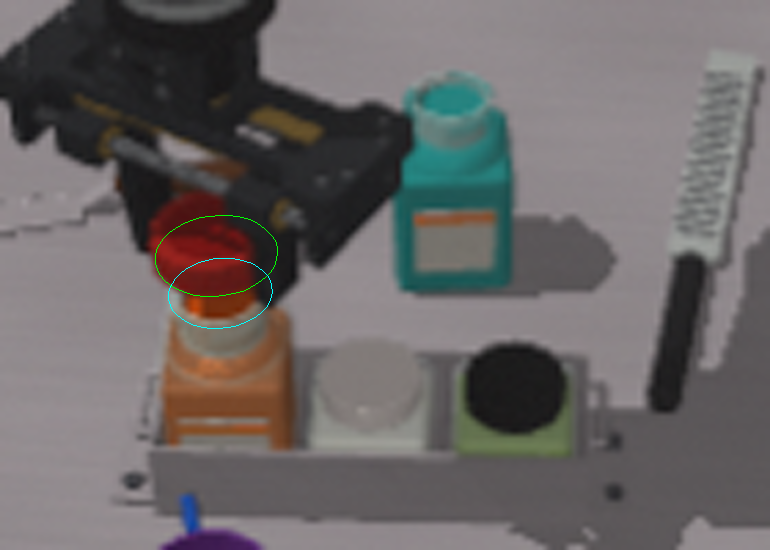

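View pics/scene19.png

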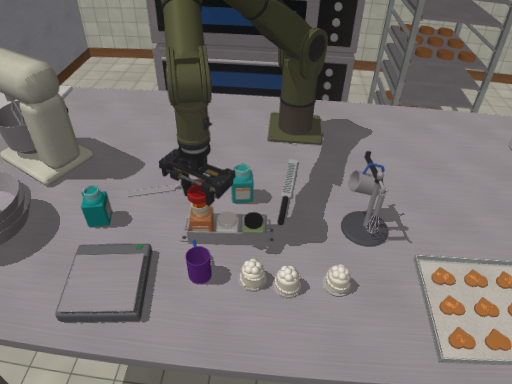

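View pics/s19d.png

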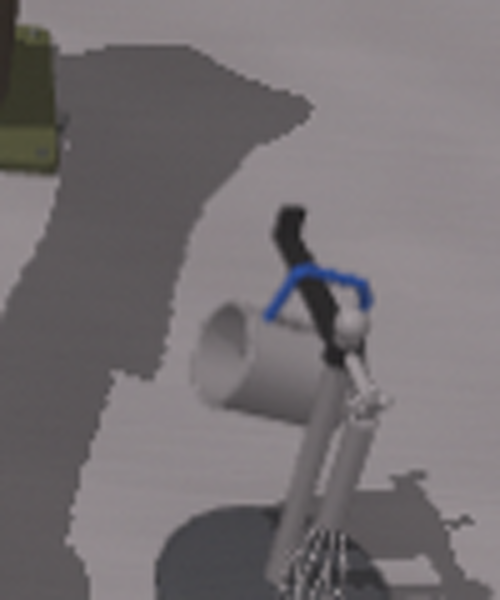

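```bash
python3 -c "
from plant import finish_job
print(finish_job())"
```

```text
the job is handed in; nothing more can be done
None
```

I hung the steel mug by its handle on the free hook, let go of it, then unscrewed the red lid and lifted it off. I handed the job in at about 17 s of the 58 s, with the gripper still holding the lid.

- **Mug:** the last scene picture shows it hanging still on the hook.
- **Unscrewing:** I turned the lid about 70° anticlockwise. The turning moment fell from about 0.5 N m to zero by 57°, before I lifted. The lid had no mark I could see, so that angle is the gripper's. The jar may have turned a few degrees with the lid, so the lid's turn on the jar is about 66–70°.
- **Lid:** it is held within about 0.35° of level. From the gripper's rise I put its lower edge about 24 mm above the rim, and an outline drawn on the scene picture agrees to about a pixel.
- **Jar:** it stayed down in its well; its label did not shift in the picture, and the force readings stayed within about 3 N.
- **Other things:** the cakes, other jars, tools and look-alikes look untouched in the pictures.

No check failed. My first camera estimates of the mug, stand and rack were up to about 8 mm off. I corrected the mug, stand and lid with the wrist camera before each grasp and the hanging. The arm also drifted up to about 10 mm on some moves, which I corrected before closing the gripper or threading the hook.

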